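# Put the doming punches back in their block

## Task

Put the doming punches away: stand the four round-headed ones upright in the wooden punch block, each in the well graded for its size, from the biggest head in the widest well down to the smallest head in the narrowest. Leave the flat-topped, the oblong-headed and the straight punch where they stand. Set each punch down rather than dropping it, and do not knock any over.

Things in the scene. Friction and masses are not known exactly. Their poses are not given: they have to be found in the camera images.
- dome40: Round-headed steel doming punch, largest of four, standing loose. Round in plan. From its foot up: shank 26 mm in diameter to 30 mm, taper out to the head, straight band 40 mm in diameter from 37 to 51 mm (grip it there from above, any yaw, fingers closing at about 44 mm), hemisphere on top; 71 mm high, about 400 g. Origin: centre of the foot; z up.
- dome32: Round-headed steel doming punch, second largest of four, standing loose. Round in plan. From its foot up: shank 22 mm in diameter to 30 mm, taper out to the head, straight band 32 mm in diameter from 37 to 51 mm (grip it there from above, any yaw, fingers closing at about 44 mm), hemisphere on top; 67 mm high, about 250 g. Origin: centre of the foot; z up.
- dome25: Round-headed steel doming punch, third largest of four, standing loose. Round in plan. From its foot up: shank 19 mm in diameter to 30 mm, taper out to the head, straight band 25 mm in diameter from 37 to 51 mm (grip it there from above, any yaw, fingers closing at about 44 mm), hemisphere on top; 63.5 mm high, about 150 g. Origin: centre of the foot; z up.
- dome18: Round-headed steel doming punch, smallest of four, standing loose. Round in plan. From its foot up: shank 16 mm in diameter to 30 mm, taper out to the head, straight band 18 mm in diameter from 37 to 51 mm (grip it there from above, any yaw, fingers closing at about 44 mm), hemisphere on top; 60 mm high, about 90 g. Origin: centre of the foot; z up.
- flat_punch: Look-alike that stays: steel punch standing on its shank, same shank and head shape but with a flat top instead of a dome; head 28 mm in diameter, 52.5 mm high, shank 20 mm. Origin: centre of the foot, z up.
- oblong_punch: Look-alike that stays: steel punch standing on its 20 mm round shank, with an oblong round-backed head, 50 mm long (along its x) by 24 mm wide, 60 mm high. Origin: centre of the foot, z up.
- straight_punch: Look-alike that stays: plain straight steel cylinder with a flat top (disc-cutter punch), 22 mm in diameter, 62 mm high, standing. Origin: centre of the foot, z up.
- punch_block: Pale hardwood block, fixed, any yaw, left or right of the punches (an anvil 80 mm high on the other side): 229 (its x) x 76 x 26 mm high. Four round wells along its x at y = 0, flat floors 8 mm above the bench, 18 mm deep: x = -76.5 mm (56 mm across), -14.5 mm (48), +40 mm (41), +87.5 mm (34). Punches stand in them on their shanks, heads above the block. Origin: centre of underside, z up.
There are look-alikes about, which are no part of the job. Leave any green or yellow look-alike of the dome40 alone. Leave any red look-alike of the dome25 alone.

How it is judged:
By the outcome, as a careful person would: the job done as asked, in the order asked, and still so for the second after the job is handed in, with the robot touching nothing.
It also fails if it takes over 104 s, if anything falls off the work surface, if the arm or the gripper's body presses on something with over 40 N, if the wrist force passes 120 N, or if a joint passes its speed limit or range.

## Robot

A 7-joint arm with a two-finger parallel gripper is mounted at the origin on the work surface. World frame = base frame: x ahead of the robot, y to its left, z up, the work surface at z = 0. Lengths are in m, angles in rad, forces in N, time in s.
With the tool pointing down it reaches from about 0.425 to 0.95 m from the base axis. Payload 4.7 kg.
Tool frame: the origin (TCP) lies between the finger pads; the fingertips stand 11 mm ahead of it and the grasp point (between the pads) lies 8 mm behind it; z points along the fingers, x is the direction in which the jaws open and shut, and the axes are right-handed (so a half turn about z gives the same grasp; the last joint's range is limited). The gripper opens to 87 mm and grips with 3 to 60 N. Pads are 19 mm wide; open, the fingers measure 117 mm over their backs; the gripper's body (75 mm by 190 mm) begins 51 mm behind the grasp point.
Start: joints at [-1.232, 0.469, -0.049, 1.532, 0.024, 1.141, -0.082], TCP at [0.243, 0.63, 0.234] pointing down, gripper open.
Joint ranges: [-2.59, 2.59], [-0.33, 1.99], [-1.39, 1.29], [0.1, 2.45], [-1.04, 4.18], [0.21, 1.99], [-2.66, 2.66]. Speed limits (rad/s): [2.57, 2.57, 3.14, 3.14, 3.14, 3.14, 3.14].

## Interface

Orientations are given as a rotation vector (axis times angle).
In Python, from workcell import * gives the robot as it stands. The module is installed in compiled form; this text tells all that it offers.
- The arm moves only by the tool play_rows, never from a script. Its argument "motion" is a list of rows, each an object of numbers: "x", "y", "z": the shift along the tool's x, y, z in m; "turn": the turn about the tool's z in degrees. A call has 1 to 8 rows; each row shifts and turns the commanded pose from where the row before left it, along the tool's axes as they then stand; what a row does not reach is not made up. A row lasts 1/12 s, in which the tool goes at most 41.7 mm and 7.16 degrees, less where a joint would pass 70% of its speed; a pose out of reach is approached as far as the arm can. A call is refused whole if a number of a shift passes 0.0417 or a number of a turn 7.16, either way. A call with a gripper value outside its range is refused whole. "gripper" is the opening, from 0 (shut) to 1 (fully open), set as the call begins (left out, the last holds). The fingers move at their own pace and stop on an object; the grip force is fixed at half the most. Time passes only in rows, so rows that do not move let the fingers close. It gives the time, the measured TCP pose, the force and the opening at its end, in the units of the state.
- sense(): the state, without advancing time (a new reading comes with each control period).
- get_image(name): name is "scene" or "side" or "wrist"; returns the picture (420x560x3 uint8, red, green, blue); there is no depth.
- camera_params(name): a dict with "K" (3x3 intrinsics, pixels), "k1" (the pictures are not rectified: a ray, as slopes to the right and down, at radius r is drawn at 1 + k1 r^2 times it, then the intrinsics apply), "pose" (4x4, takes a point from camera to world coordinates). Camera axes: x right, y down, z forward; pixel columns grow to the right and rows downward; lengths in m; the calibration is good to about 2 mm. A picture is of the moment at which its call begins: read the wrist's pose just before it. camera_params takes no time and is no camera call; for the wrist camera it gives the pose at the moment of the call.
- close_job(): hands the job in, once; it reports no verdict.
The state is a dict: "time_s": time; "q": joint angles; "qvel": joint speeds; "joint_efforts": joint torques, N m; "ee_pos": TCP position; "tcp_rot": TCP orientation; "contact_force": force on the tool from outside, world axes, zero at the start; "moment": the same for the moment, N m; "finger_gap": opening from 0.0 (shut) to 1.0 (fully open).
Only numpy, scipy, OpenCV 4.12 (cv2) and the standard library are available. Lean on these libraries where they do the work, as an engineer would, in place of code of your own. Each camera call takes 0.05 s, during which the arm holds its last target.

## Working session

There is one attempt and no reset: what is moved stays moved. The work goes in short steps, Python scripts to look and compute and a tool call to move; the robot and the scene stay as the last step left them, time stands still between calls to the robot, and variables do not carry over. Pictures are saved under pics/ and viewed, and the job is handed in when it is done.

Besides the shell and the picture viewer there is one more tool, called after "Request:" in YAML: its name, and indented under it one key for each argument. play_rows: Moves the arm, as the interface text tells. Its arguments: {"type":"object","properties":{"motion":{"type":"array"},"gripper":{"type":"number"}},"required":["motion"]}

```bash
mkdir -p pics; python3 - <<'E'
from workcell import *
import cv2
s=sense();print(s)
for n in ["scene","side","wrist"]:
    p=camera_params(n);print(n,p)
    im=get_image(n);cv2.imwrite(f"pics/{n}0.png",im[:,:,::-1])
E
```

```text
{'time_s': 0.0, 'q': array([-1.23189307,  0.46946107, -0.04859383,  1.53369278,  0.02409331,
        1.14101513, -0.08229157]), 'qvel': array([-7.68353520e-05, -6.26491617e-04,  9.36138605e-04, -1.87655835e-03,
        3.77731750e-04, -9.99985662e-04, -9.54287185e-04]), 'joint_efforts': array([-3.37041238e-04, -5.07979202e+01, -8.07799771e-02, -2.36166000e+01,
       -6.13947795e-02,  3.78771324e-02,  1.71498459e-04]), 'ee_pos': array([0.2424861 , 0.6293135 , 0.23248667]), 'tcp_rot': array([ 2.58920286e+00,  1.77713228e+00, -2.51521217e-03]), 'contact_force': array([-0.1496138 ,  0.18721317, -0.50913164]), 'moment': array([-0.01353117,  0.02763634, -0.04834411]), 'finger_gap': 1.0005088777932734}
scene {'K': array([[394.55915294,   0.        , 279.80119439],
       [  0.        , 394.55915294, 206.08726304],
       [  0.        ,   0.        ,   1.        ]]), 'k1': -0.031057669429885183, 'pose': array([[ 0.20179867,  0.57053298, -0.79609636,  1.28106904],
       [ 0.97915512, -0.13667003,  0.15025497, -0.12890481],
       [-0.0230771 , -0.80982308, -0.58622012,  0.54349945],
       
[... 251 characters left out ...]
ose': array([[ 0.90182123, -0.25459581,  0.349141  ,  0.32034663],
       [-0.4320568 , -0.51868461,  0.73776229, -0.60207684],
       [-0.00673713, -0.81617844, -0.57776064,  0.52488752],
       [ 0.        ,  0.        ,  0.        ,  1.        ]])}
wrist {'K': array([[289.37615682,   0.        , 281.83512258],
       [  0.        , 289.37615682, 213.00787811],
       [  0.        ,   0.        ,   1.        ]]), 'k1': 0.004485845616346858, 'pose': array([[ 0.35901785,  0.90263428,  0.23739744,  0.17627785],
       [ 0.93332633, -0.3464304 , -0.0942759 ,  0.65460033],
       [-0.00285497,  0.25541601, -0.96682703,  0.38428218],
       [ 0.        ,  0.        ,  0.        ,  1.        ]])}
```

View pics/scene0.png

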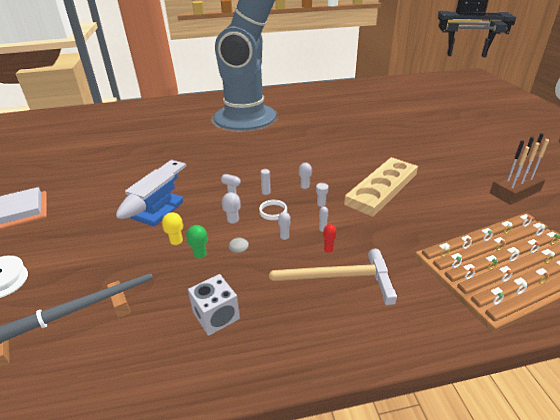

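View pics/side0.png

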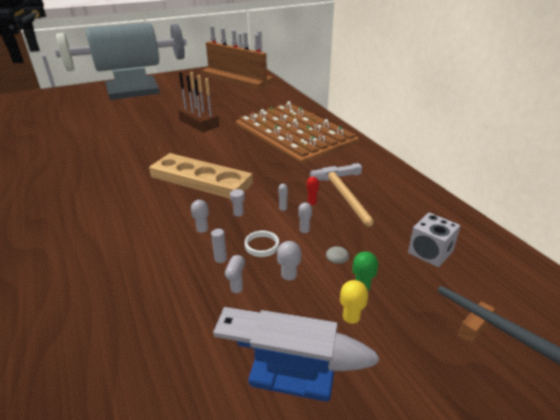

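View pics/wrist0.png

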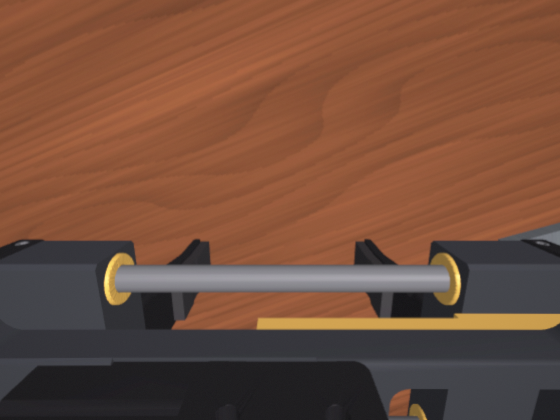

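```bash
python3 - <<'E'
import cv2
a=cv2.imread("pics/scene0.png")[140:260,200:430];cv2.imwrite("pics/sc.png",cv2.resize(a,None,fx=3.4,fy=3.4,interpolation=2))
a=cv2.imread("pics/side0.png")[145:305,140:340];cv2.imwrite("pics/sd.png",cv2.resize(a,None,fx=3.6,fy=3.6,interpolation=2))
E
```

```text
(no output)
```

View pics/sc.png

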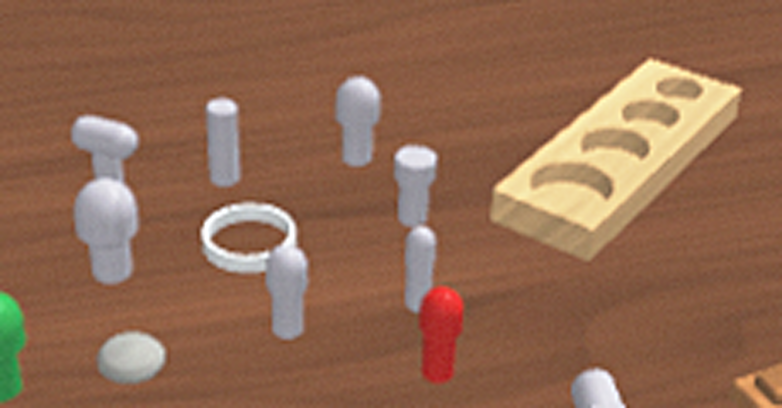

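View pics/sd.png

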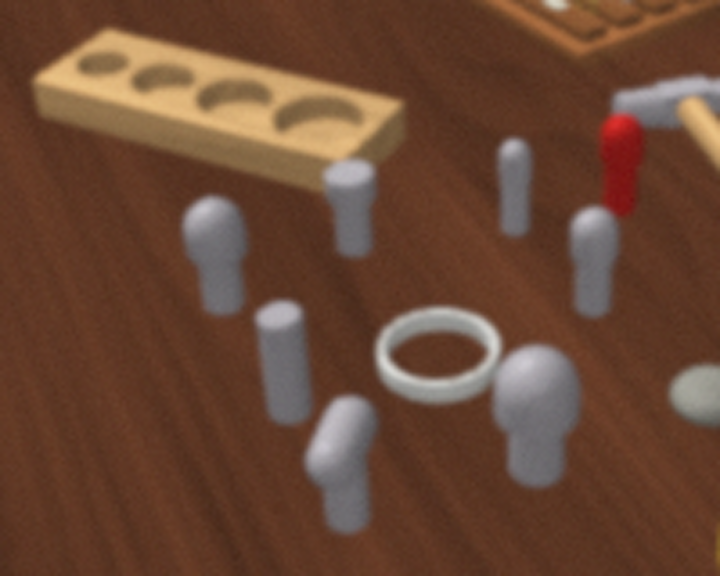

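```bash
cat > h.py <<'E'
import numpy as np, cv2, json
from scipy.optimize import minimize, least_squares
def proj(p,P):
    T=np.linalg.inv(p["pose"]); c=P@T[:3,:3].T+T[:3,3]
    s=c[:,:2]/c[:,2:]; r2=(s**2).sum(1,keepdims=True); s=s*(1+p["k1"]*r2)
    return s@np.asarray(p["K"])[:2,:2].T+np.asarray(p["K"])[:2,2]
def ground(p,uv,z):
    K=np.asarray(p["K"]); d=(np.array(uv,float)-K[:2,2])/K[0,0]; s=d.copy()
    for _ in range(10): s=d/(1+p["k1"]*(s**2).sum())
    r=p["pose"][:3,:3]@np.r_[s,1]; o=p["pose"][:3,3]
    return (o+r*(z-o[2])/r[2])[:2]
D={"dome40":(40,26,71),"dome32":(32,22,67),"dome25":(25,19,63.5),"dome18":(18,16,60)}
def surf(n,x,y,z0=0):
    d,s,h=D[n]; R=d/2; a=np.linspace(0,2*np.pi,40,endpoint=False); L=[]
    prof=[(s/2,0),(s/2,30),(R,37),(R,51)]+[(R*np.cos(t),51+(h-51)*np.sin(t)) for t in np.linspace(.2,1.5,7)]
    out=[]
    for r,z in prof: out.append(np.c_[x+r/1e3*np.cos(a),y+r/1e3*np.sin(a),np.full(40,z0+z/1e3)])
    return out
def render(p,n,x,y,shape,S=4,z0=0):
    m=np.zeros((shape[0]*S,shape[1]*S),np.uint8)
    rings=[proj(p,r) for r in surf(n,x,y,z0)]
    for A,B in zip(rings,rings[1:]):
        h=cv2.convexHull((((np.r_[A,B]+.5)*S-.5)).astype(np.float32)); cv2.fillConvexPoly(m,np.round(h).astype(np.int32),1)
    return cv2.resize(m.astype(np.float32),(shape[1],shape[0]),interpolation=cv2.INTER_AREA)
E
cat > fit.py <<'E'
from workcell import *
from h import *
P={n:camera_params(n) for n in("scene","side")}
I={n:cv2.imread(f"pics/{n}0.png") for n in P}
px={"scene":{"dome40":(231,206),"dome32":(305,170),"dome25":(285,219),"dome18":(323,213)},
"side":{"dome40":(289,254),"dome32":(200,209),"dome25":(305,212),"dome18":(283,189)}}
M={}
for n in P:
    hsv=cv2.cvtColor(I[n],cv2.COLOR_BGR2HSV); M[n]=(hsv[...,1]<70).astype(np.float32)
    cv2.imwrite(f"pics/mask_{n}.png",M[n]*255)
res={}
for k in D:
    g=np.mean([ground(P[n],px[n][k],.051) for n in P],0)
    print(k,[np.round(ground(P[n],px[n][k],.051),4) for n in P])
    o=[]
    for cams in (["scene"],["side"],["scene","side"]):
        def cost(v):
            c=0
            for n in cams:
                m=render(P[n],k,g[0]+v[0]/1e3,g[1]+v[1]/1e3,M[n].shape[:2])
                w=cv2.dilate(m,np.ones((7,7)))>0 if False else np.ones_like(m)
                u,vv=map(int,px[n][k]); sl=np.s_[vv-35:vv+35,u-22:u+22]
                lab=cv2.connectedComponents(M[n].astype(np.uint8))[1]; mm=(lab==lab[vv,u])
                c+=np.abs(m[sl]-mm[sl]).sum()
            return c
        r=minimize(cost,[0,0],method="Nelder-Mead",options=dict(initial_simplex=[[0,0],[6,0],[0,6]],xatol=.1))
        o.append((np.round(g+r.x/1e3,4),round(r.fun,1)))
    print(o); res[k]=list(g+r.x/1e3)
json.dump(res,open("res.json","w"))
E
python3 fit.py
```

```text
dome40 [array([ 0.5876, -0.1043]), array([ 0.5689, -0.1101])]
[(array([ 0.5681, -0.103 ]), np.float64(276.6)), (array([ 0.5703, -0.105 ]), np.float64(209.4)), (array([ 0.5706, -0.1042]), np.float64(506.6))]
dome32 [array([0.48  , 0.0872]), array([0.476 , 0.0798])]
[(array([0.4734, 0.0891]), np.float64(12.2)), (array([0.4758, 0.0859]), np.float64(23.2)), (array([0.4762, 0.0881]), np.float64(54.6))]
dome25 [array([ 0.6586, -0.0014]), array([ 0.6493, -0.0162])]
[(array([ 0.652 , -0.0027]), np.float64(255.4)), (array([ 0.655 , -0.0049]), np.float64(19.6)), (array([ 0.6554, -0.004 ]), np.float64(298.9))]
dome18 [array([0.657 , 0.0795]), array([0.6476, 0.0742])]
[(array([0.6336, 0.0866]), np.float64(260.1)), (array([0.6494, 0.0807]), np.float64(13.6)), (array([0.6499, 0.0817]), np.float64(287.3))][ WARN:0@0.310] global loadsave.cpp:1063 imwrite_ Unsupported depth image for selected encoder is fallbacked to CV_8U.
```

```bash
cat > blk.py <<'E'
from workcell import *
from h import *
P={n:camera_params(n) for n in("scene","side")}
I={n:cv2.imread(f"pics/{n}0.png") for n in P}
seed={"scene":(355,197),"side":(165,175)}
M={}
for n in P:
    hsv=cv2.cvtColor(I[n],cv2.COLOR_BGR2HSV); print(n,hsv[seed[n][1],seed[n][0]])
    m=((hsv[...,0]>12)&(hsv[...,0]<28)&(hsv[...,2]>120)&(hsv[...,1]>60)).astype(np.uint8)
    m=cv2.morphologyEx(m,cv2.MORPH_CLOSE,np.ones((3,3)))
    lab=cv2.connectedComponents(m)[1]; mm=(lab==lab[seed[n][1],seed[n][0]]).astype(np.uint8)
    c=cv2.findContours(mm,0,2)[0]; f=np.zeros_like(mm); cv2.drawContours(f,c,-1,1,-1); M[n]=f.astype(np.float32); print(f.sum())
    
def rb(p,v):
    x,y,t=v; c,s=np.cos(t),np.sin(t); pts=np.array([[sx*.1145,sy*.038,z] for sx in(-1,1) for sy in(-1,1) for z in(0,.026)])
    w=np.c_[x+c*pts[:,0]-s*pts[:,1],y+s*pts[:,0]+c*pts[:,1],pts[:,2]]
    h=cv2.convexHull(((proj(p,w)+.5)*4-.5).astype(np.float32)); m=np.zeros((1680,2240),np.uint8); cv2.fillConvexPoly(m,np.round(h).astype(np.int32),1)
    return cv2.resize(m.astype(np.float32),(560,420),interpolation=cv2.INTER_AREA)
for cams in(["scene"],["side"],["scene","side"]):
    a=ground(P["scene"],(371,190-2),.026); b=ground(P["scene"],(399,165),.026); d=b-a; t0=np.arctan2(d[1],d[0]); c=(a+b)/2
    def cost(v): return sum(np.abs(rb(P[n],[c[0]+v[0]/1e3,c[1]+v[1]/1e3,t0+v[2]/100])-M[n]).sum() for n in cams)
    r=minimize(cost,[0,0,0],method="Nelder-Mead",options=dict(initial_simplex=[[0,0,0],[10,0,0],[0,10,0],[0,0,10]],xatol=.05))
    v=[c[0]+r.x[0]/1e3,c[1]+r.x[1]/1e3,t0+r.x[2]/100]; print(cams,np.round(v,4),np.degrees(v[2]),r.fun)
res=json.load(open("res.json")); res["block"]=v; json.dump(res,open("res.json","w"))
for w in(-.0765,-.0145,.04,.0875): print(np.round([v[0]+w*np.cos(v[2]),v[1]+w*np.sin(v[2])],4),[np.round(proj(P[n],np.array([[v[0]+w*np.cos(v[2]),v[1]+w*np.sin(v[2]),.026]])),1).tolist() for n in P])
E
python3 blk.py
```

```text
scene [ 23  79 246]
2269
side [ 16 121 146]
2579
['scene'] [0.529  0.2721 2.2405] 128.36957689818144 76.625
['side'] [0.5279 0.2734 2.2382] 128.23820656080358 207.875
['scene', 'side'] [0.5288 0.2721 2.2429] 128.50686117662934 279.8125
[0.5764 0.2122] [[[367.5, 193.4]], [[227.1, 176.3]]]
[0.5378 0.2607] [[[380.3, 182.1]], [[203.7, 170.4]]]
[0.5039 0.3034] [[[390.8, 172.8]], [[184.0, 165.3]]]
[0.4743 0.3405] [[[399.3, 165.3]], [[167.3, 161.1]]]
```

```bash
python3 - <<'E'
from workcell import *
from h import *
p=camera_params("side"); R=json.load(open("res.json"))
O={"oblong":(235.8,287),"straight":(219.7,258),"flat":(238,212),"ring":(262,243),"red":(312,202),"stone":(337,255),"yellow":(352,316),"green":(365,285)}
pos={k:ground(p,v,0) for k,v in O.items()}
q=camera_params("scene")
S={"oblong":(231.5,192),"straight":(266,192),"flat":(321.5,203),"ring":(273,211),"red":(329,249),"green":(200,255),"yellow":(176,241),"stone":(238,246),"anvil_end":(128,212),"anvilbase":(150,218)}
for k in S: print(k,pos.get(k),np.round(ground(q,S[k],0),3))
pos.update({k:np.array(R[k]) for k in D})
print(pos)
rad=dict(oblong=25,straight=11,flat=14,ring=22,red=13,stone=15,yellow=20,green=20,dome40=20,dome32=16,dome25=13,dome18=9)
for k in D:
    d=D[k][0]
    for op in (d+26,87):
        o=[]
        for a in range(0,180,10):
            u=np.array([np.cos(np.radians(a)),np.sin(np.radians(a))]); n=np.array([-u[1],u[0]]); c=99
            for j in pos:
                if j==k: continue
                e=(pos[j]-pos[k])*1e3; x=abs(e@u); y=abs(e@n)
                dx=max(op/2-x,x-op/2-15,0); dy=max(y-9.5,0); c=min(c,np.hypot(dx,dy)-rad[j])
            o.append((a,round(c)))
        print(k,op,o)
E
```

```text
oblong [ 0.4785146  -0.09329875] [ 0.457 -0.094]
straight [ 0.4785209  -0.01211098] [ 0.477 -0.011]
flat [0.56018968 0.10797331] [0.554 0.109]
ring [ 0.56416554 -0.00662937] [ 0.558 -0.009]
red [0.71562724 0.07291124] [0.712 0.078]
green [ 0.67439225 -0.18341073] [ 0.671 -0.181]
yellow [ 0.61779706 -0.23052521] [ 0.615 -0.229]
stone [ 0.67267685 -0.09784486] [ 0.661 -0.102]
anvil_end None [ 0.483 -0.341]
anvilbase None [ 0.519 -0.289]
{'oblong': array([ 0.4785146 , -0.09329875]), 'straight': array([ 0.4785209 , -0.01211098]), 'flat': array([0.56018968, 0.10797331]), 'ring': array([ 0.56416554, -0.00662937]), 'red': array([0.71562724, 0.07291124]), 'stone': array([ 0.67267685, -0.09784486]), 'yellow': array([ 0.61779706, -0.23052521]), 'green': array([ 0.67439225, -0.18341073]), 'dome40': array([ 0.57064832, -0.10423864]), 'dome32': array([0.47618938, 0.08805315]), 'dome25': array([ 0.65544429, -0.00399714]), 'dome18': array([0.64989008, 0.08174084])}
dome40 66 [(0, 19), (10, 19), (20, 23), (30, 28), (40, 35), (50, 40), (60, 34), (70, 29), (80, 27), (90, 28), (100, 27), (110, 27), (12
[... 743 characters left out ...]
 (80, 35), (90, 36), (100, 36), (110, 35), (120, 37), (130, 41), (140, 36), (150, 32), (160, 29), (170, 28)]
dome25 87 [(0, 11), (10, 10), (20, 12), (30, 18), (40, 26), (50, 26), (60, 25), (70, 23), (80, 18), (90, 18), (100, 18), (110, 19), (120, 24), (130, 30), (140, 30), (150, 21), (160, 14), (170, 10)]
dome18 44 [(0, 16), (10, 15), (20, 17), (30, 22), (40, 27), (50, 34), (60, 38), (70, 36), (80, 35), (90, 36), (100, 35), (110, 35), (120, 30), (130, 24), (140, 19), (150, 16), (160, 15), (170, 16)]
dome18 87 [(0, -6), (10, -1), (20, 8), (30, 18), (40, 27), (50, 34), (60, 27), (70, 19), (80, 14), (90, 14), (100, 14), (110, 15), (120, 21), (130, 22), (140, 13), (150, 3), (160, -5), (170, -5)]
```

Request:
play_rows:
  motion:
    - {"turn":6.1}
    - {"turn":6.1}
    - {"turn":6.1}
    - {"turn":6.1}
    - {"turn":6.1}
    - {}

```text
validation failed for argument at $.mo...
```

```bash
cat > go.py <<'E'
import sys
from workcell import *
from h import *
from scipy.spatial.transform import Rotation as Ro
R=json.load(open("res.json")); v=R["block"]
W=dict(zip(D,(-.0765,-.0145,.04,.0875)))
s=sense(); T=Ro.from_rotvec(s["tcp_rot"]).as_matrix()
print("t",round(s["time_s"],2),"pos",np.round(s["ee_pos"],4),"yaw",np.degrees(np.arctan2(T[1,0],T[0,0])).round(2),"zax",T[:,2].round(3),"gap",round(s["finger_gap"],3),"F",s["contact_force"].round(1))
k=sys.argv[1]; z=float(sys.argv[3])
t=R[k] if sys.argv[2]=="pick" else [v[0]+W[k]*np.cos(v[2]),v[1]+W[k]*np.sin(v[2])]
d=T.T@(np.r_[t,z]-s["ee_pos"]); print("target",np.round(t,4),"shift tool",d.round(4),"rows",np.linalg.norm(d)/.0417)
E
python3 go.py dome40 pick 0.2
```

```text
t 0.15 pos [0.2426 0.6294 0.2328] yaw 68.93 zax [-0.    -0.001 -1.   ] gap 0.999 F [ 0.7 -0.1 -0.2]
target [ 0.5706 -0.1042] shift tool [-0.5666  0.5699  0.0336] rows 19.289061863753883
```

Empty rows, perhaps all fields, are required; I'll give all.

Request:
play_rows:
  motion:
    - {"x":0,"y":0,"z":0,"turn":6.1}
    - {"x":0,"y":0,"z":0,"turn":6.1}
    - {"x":0,"y":0,"z":0,"turn":6.1}
    - {"x":0,"y":0,"z":0,"turn":6.1}
    - {"x":0,"y":0,"z":0,"turn":6.1}
    - {"x":0,"y":0,"z":0,"turn":0}

```text
time_s: 0.65
ee_pos: [0.2425, 0.6297, 0.2331]
tcp_rot: [2.967, 1.031, -0.0]
contact_force: [0.3, -0.5, -0.5]
finger_gap: 1.0
```

```bash
python3 go.py dome40 pick 0.2
```

```text
t 0.65 pos [0.2425 0.6297 0.2331] yaw 38.33 zax [ 0.    -0.001 -1.   ] gap 1.0 F [ 0.3 -0.5 -0.5]
target [ 0.5706 -0.1042] shift tool [-0.1978  0.7792  0.0337] rows 19.296123785433572
```

Request:
play_rows:
  motion:
    - {"x":-0.009,"y":0.0355,"z":0.0015,"turn":0}
    - {"x":-0.009,"y":0.0355,"z":0.0015,"turn":0}
    - {"x":-0.009,"y":0.0355,"z":0.0015,"turn":0}
    - {"x":-0.009,"y":0.0355,"z":0.0015,"turn":0}
    - {"x":-0.009,"y":0.0355,"z":0.0015,"turn":0}
    - {"x":-0.009,"y":0.0355,"z":0.0015,"turn":0}
    - {"x":-0.009,"y":0.0355,"z":0.0015,"turn":0}
    - {"x":-0.009,"y":0.0355,"z":0.0015,"turn":0}

```text
time_s: 1.32
ee_pos: [0.3631, 0.3609, 0.2215]
tcp_rot: [-2.965, -1.039, -0.0]
contact_force: [0.7, 0.4, 0.1]
finger_gap: 1.002
```

Request:
play_rows:
  motion:
    - {"x":-0.009,"y":0.0355,"z":0.0015,"turn":0}
    - {"x":-0.009,"y":0.0355,"z":0.0015,"turn":0}
    - {"x":-0.009,"y":0.0355,"z":0.0015,"turn":0}
    - {"x":-0.009,"y":0.0355,"z":0.0015,"turn":0}
    - {"x":-0.009,"y":0.0355,"z":0.0015,"turn":0}
    - {"x":-0.009,"y":0.0355,"z":0.0015,"turn":0}
    - {"x":0,"y":0,"z":0,"turn":0}

```text
time_s: 1.9
ee_pos: [0.4553, 0.1545, 0.2126]
tcp_rot: [2.968, 1.02, 0.0]
contact_force: [0.3, -0.1, 1.5]
finger_gap: 1.002
```

```bash
python3 go.py dome40 pick 0.14; python3 - <<'E'
from workcell import *
from h import *
p=camera_params("wrist");im=get_image("wrist");cv2.imwrite("pics/w1.png",im[:,:,::-1])
np.savez("w1.npz",pose=p["pose"])
R=json.load(open("res.json"))
for k in D: print(k,proj(p,np.array([[*R[k],.051],[*R[k],.0]])).round(0).tolist())
E
```

```text
t 1.9 pos [0.4553 0.1545 0.2126] yaw 37.94 zax [ 0.001 -0.003 -1.   ] gap 1.002 F [ 0.3 -0.1  1.5]
target [ 0.5706 -0.1042] shift tool [-0.068   0.2747  0.0736] rows 7.01312772597921
dome40 [[232.0, 400.0], [238.0, 370.0]]
dome32 [[262.0, 256.0], [265.0, 241.0]]
dome25 [[328.0, 384.0], [323.0, 356.0]]
dome18 [[369.0, 338.0], [359.0, 314.0]]
```

View pics/w1.png

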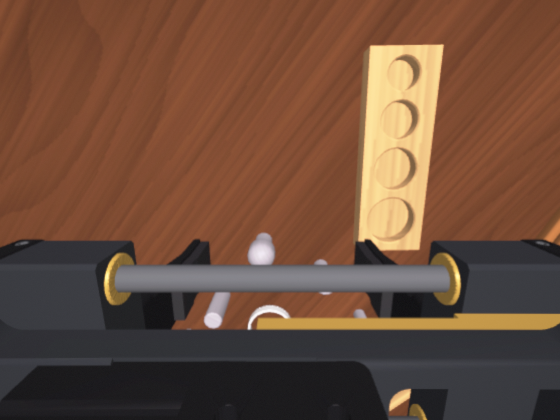

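```bash
python3 - <<'E'
from workcell import *
from h import *
p=camera_params("wrist");R=json.load(open("res.json"));v=R["block"]
for w in(-.0765,-.0145,.04,.0875): print(proj(p,np.array([[v[0]+w*np.cos(v[2]),v[1]+w*np.sin(v[2]),.026]])).round(1))
for u in [(389,218.5),(393,168),(396.5,119.5),(401,74)]: print(ground(p,u,.026).round(4))
print(ground(p,(262,254),.051))
a=cv2.imread("pics/w1.png")[30:280,220:460];cv2.imwrite("pics/w1c.png",cv2.resize(a,None,fx=2.4,fy=2.4,interpolation=2))
E
```

```text
[[389.2 224. ]]
[[394. 173.]]
[[398.6 124.1]]
[[403.   77.8]]
[0.5714 0.217 ]
[0.5328 0.2642]
[0.4986 0.3054]
[0.47   0.3419]
[0.47314076 0.09422808]
```

View pics/w1c.png

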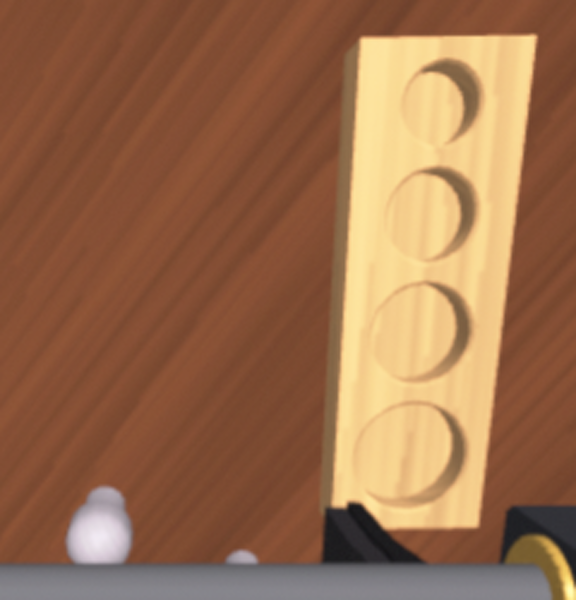

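```bash
python3 go.py dome40 pick 0.14; python3 - <<'E'
from workcell import *
from h import *
R=json.load(open("res.json"));v=R["block"]
a=np.load("w1.npz")["pose"]
p=camera_params("wrist"); print((p["pose"]-a).round(4))
im=get_image("wrist");cv2.imwrite("pics/w2.png",im[:,:,::-1])
print(np.abs(im.astype(int)-cv2.imread("pics/w1.png")[:,:,::-1]).mean())
p["pose"]=a
print(ground(p,(390.4,218.8),.026).round(4))
for u in [(414,331),(432,214),(442,102)]: print(ground(p,np.array(u)/2.4+[220,30],.026).round(4))
a=cv2.imread("pics/w2.png")[30:280,220:460];cv2.imwrite("pics/w2c.png",cv2.resize(a,None,fx=2.4,fy=2.4,interpolation=2))
E
```

```text
t 1.95 pos [0.4541 0.1582 0.2126] yaw 38.12 zax [ 0.    -0.001 -1.   ] gap 0.998 F [-0.8  0.3 -0.2]
target [ 0.5706 -0.1042] shift tool [-0.0703  0.2784  0.0729] rows 7.103150319284027
[[-0.0019  0.0027 -0.0004 -0.0013]
 [ 0.0025  0.0013  0.0026  0.0032]
 [ 0.0005 -0.0023 -0.0006  0.0001]
 [ 0.      0.      0.      0.    ]]
2.46437783446712
[0.5746 0.2133]
[0.5341 0.2596]
[0.5033 0.3038]
[0.4736 0.3407]
```

View pics/w2c.png

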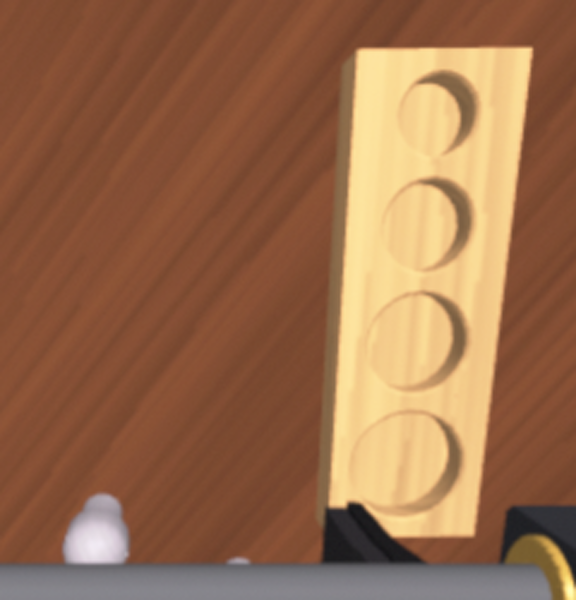

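Request:
play_rows:
  motion:
    - {"x":-0.0088,"y":0.0348,"z":0.009,"turn":0}
    - {"x":-0.0088,"y":0.0348,"z":0.009,"turn":0}
    - {"x":-0.0088,"y":0.0348,"z":0.009,"turn":0}
    - {"x":-0.0088,"y":0.0348,"z":0.009,"turn":0}
    - {"x":-0.0088,"y":0.0348,"z":0.009,"turn":0}
    - {"x":-0.0088,"y":0.0348,"z":0.009,"turn":0}
    - {"x":-0.0088,"y":0.0348,"z":0.009,"turn":0}
    - {"x":-0.0088,"y":0.0348,"z":0.009,"turn":0}

```text
time_s: 2.67
ee_pos: [0.5717, -0.0987, 0.1398]
tcp_rot: [-2.963, -1.041, -0.0]
contact_force: [0.7, 0.5, 0.6]
finger_gap: 1.004
```

Request:
play_rows:
  motion:
    - {"x":0,"y":0,"z":0,"turn":0}
    - {"x":0,"y":0,"z":0,"turn":0}
    - {"x":0,"y":0,"z":0,"turn":0}

```text
time_s: 2.92
ee_pos: [0.5707, -0.0974, 0.14]
tcp_rot: [-2.963, -1.038, 0.001]
contact_force: [-0.1, -0.5, 0.1]
finger_gap: 0.999
```

```bash
python3 go.py dome40 pick 0.036;python3 - <<'E'
from workcell import *
from h import *
p=camera_params("wrist");im=get_image("wrist");cv2.imwrite("pics/w3.png",im[:,:,::-1])
p=camera_params("side");im=get_image("side");cv2.imwrite("pics/s3.png",cv2.resize(im[150:350,160:420,::-1],None,fx=3,fy=3))
E
```

```text
t 2.92 pos [ 0.5707 -0.0974  0.14  ] yaw 38.61 zax [-0.001  0.001 -1.   ] gap 0.999 F [-0.1 -0.5  0.1]
target [ 0.5706 -0.1042] shift tool [-0.0043  0.0055  0.104 ] rows 2.499774532217329
```

View pics/w3.png

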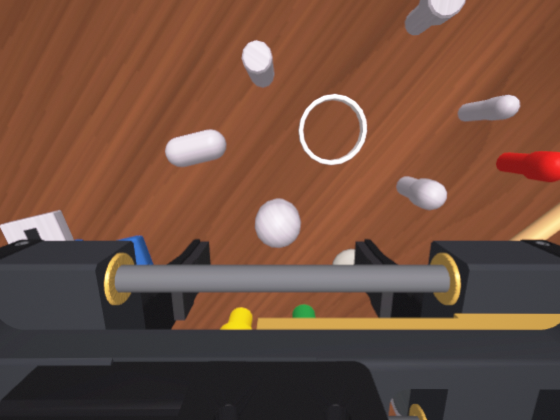

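View pics/s3.png

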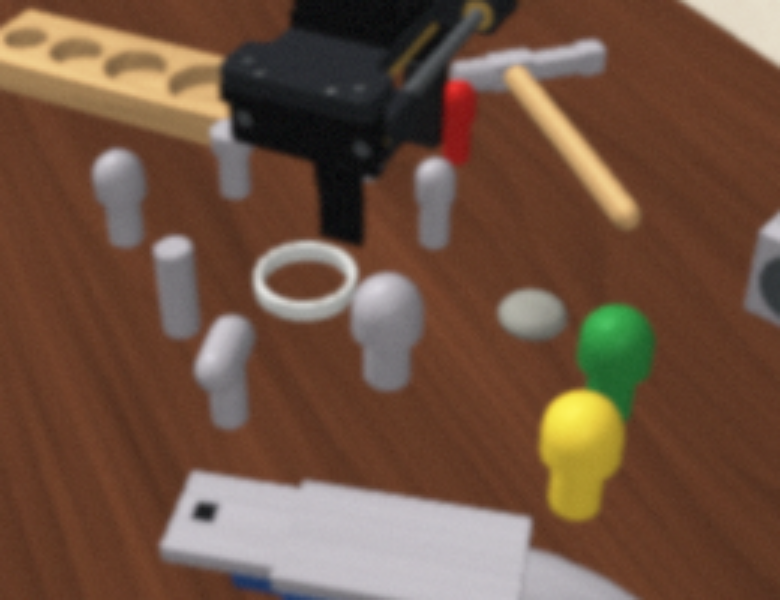

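```bash
python3 go.py dome40 pick 0.036; python3 - <<'E'
from workcell import *
from h import *
s=sense();R=json.load(open("res.json"))
p=camera_params("wrist")
print("tcp in wrist",proj(p,s["ee_pos"][None]).round(1),"side",(proj(camera_params("side"),s["ee_pos"][None])-[160,150])*3)
for n,u,z in [("dome40",(278,223),.051),("dome25",(429,193),.051),("dome18",(508,106),.051)]: print(n,ground(p,u,z).round(4),np.round(R[n],4))
E
```

```text
t 3.02 pos [ 0.5708 -0.0968  0.1406] yaw 38.68 zax [-0.     0.002 -1.   ] gap 0.998 F [ 0.3 -0.4 -0.1]
target [ 0.5706 -0.1042] shift tool [-0.0048  0.0058  0.1045] rows 2.5135979018957038
tcp in wrist [[283.9 264.4]] side [[379.571567   163.90970082]]
dome40 [ 0.5687 -0.1015] [ 0.5706 -0.1042]
dome25 [ 0.6518 -0.0009] [ 0.6554 -0.004 ]
dome18 [0.6497 0.086 ] [0.6499 0.0817]
```

Request:
play_rows:
  motion:
    - {"x":-0.005,"y":0.004,"z":0.0145,"turn":0.3}
    - {"x":0,"y":0,"z":0.025,"turn":0}
    - {"x":0,"y":0,"z":0.025,"turn":0}
    - {"x":0,"y":0,"z":0.025,"turn":0}
    - {"x":0,"y":0,"z":0.015,"turn":0}
    - {"x":0,"y":0,"z":0,"turn":0}
    - {"x":0,"y":0,"z":0,"turn":0}

```text
time_s: 3.6
ee_pos: [0.5691, -0.1041, 0.0359]
tcp_rot: [-2.967, -1.03, 0.001]
contact_force: [0.7, 0.9, -0.5]
finger_gap: 0.996
```

Request:
play_rows:
  motion:
    - {"x":0,"y":0,"z":0,"turn":0}
    - {"x":0,"y":0,"z":0,"turn":0}
    - {"x":0,"y":0,"z":0,"turn":0}
    - {"x":0,"y":0,"z":0,"turn":0}
    - {"x":0,"y":0,"z":0,"turn":0}
    - {"x":0,"y":0,"z":0,"turn":0}
    - {"x":0,"y":0,"z":0,"turn":0}
    - {"x":0,"y":0,"z":0,"turn":0}
  gripper: 0.2

```text
time_s: 4.27
ee_pos: [0.5696, -0.1057, 0.0361]
tcp_rot: [-2.969, -1.026, -0.001]
contact_force: [0.9, 1.5, 1.4]
finger_gap: 0.482
```

```bash
python3 - <<'E'
import json
R=json.load(open("res.json"));R.update(dome40=[.5695,-.103],dome25=[.654,-.003],dome18=[.6497,.083],dome32=[.4755,.089]);R["block"][0]-=.001;R["block"][1]+=.0005
json.dump(R,open("res.json","w"))
E
python3 go.py dome40 place 0.16
```

```text
t 4.27 pos [ 0.5696 -0.1057  0.0361] yaw 38.12 zax [ 0.001  0.    -1.   ] gap 0.482 F [0.9 1.5 1.4]
target [0.5754 0.2127] shift tool [ 0.2012 -0.2469 -0.1238] rows 8.194640931102251
```

Request:
play_rows:
  motion:
    - {"x":0,"y":0,"z":0,"turn":0}
    - {"x":0,"y":0,"z":-0.01,"turn":0}
    - {"x":0,"y":0,"z":-0.02,"turn":0}
    - {"x":0,"y":0,"z":-0.03,"turn":0}
    - {"x":0,"y":0,"z":-0.03,"turn":0}
    - {"x":0,"y":0,"z":-0.02,"turn":0}
    - {"x":0,"y":0,"z":0,"turn":0}

```text
time_s: 4.85
ee_pos: [0.5715, -0.1068, 0.1503]
tcp_rot: [2.967, 1.024, 0.011]
contact_force: [0.3, -1.1, -3.4]
finger_gap: 0.442
```

```bash
python3 go.py dome40 place 0.145;python3 - <<'E'
from workcell import *
from h import *
im=get_image("side");cv2.imwrite("pics/s4.png",cv2.resize(im[100:350,120:440,::-1],None,fx=2.4,fy=2.4))
E
```

```text
t 4.85 pos [ 0.5715 -0.1068  0.1503] yaw 38.1 zax [ 0.007 -0.001 -1.   ] gap 0.442 F [ 0.3 -1.1 -3.4]
target [0.5754 0.2127] shift tool [ 0.2002 -0.249   0.0051] rows 7.663140680809035
```

View pics/s4.png

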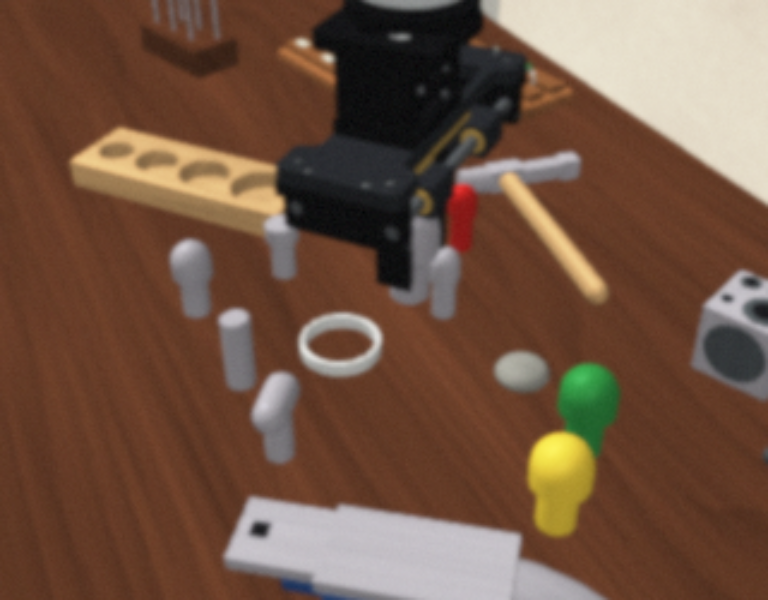

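Request:
play_rows:
  motion:
    - {"x":0.01,"y":-0.0125,"z":0,"turn":0}
    - {"x":0.02,"y":-0.025,"z":0,"turn":0}
    - {"x":0.022,"y":-0.027,"z":0,"turn":0}
    - {"x":0.022,"y":-0.027,"z":0,"turn":0}
    - {"x":0.022,"y":-0.027,"z":0,"turn":0}
    - {"x":0.022,"y":-0.027,"z":0,"turn":0}
    - {"x":0.022,"y":-0.027,"z":0,"turn":0}
    - {"x":0.02,"y":-0.025,"z":0,"turn":0}

```text
time_s: 5.57
ee_pos: [0.571, 0.1502, 0.1433]
tcp_rot: [-2.968, -1.027, 0.008]
contact_force: [0.4, -0.2, -4.0]
finger_gap: 0.443
```

Request:
play_rows:
  motion:
    - {"x":0.02,"y":-0.025,"z":0,"turn":0}
    - {"x":0.012,"y":-0.016,"z":0,"turn":0}
    - {"x":0.008,"y":-0.01,"z":0,"turn":0}
    - {"x":0,"y":0,"z":0,"turn":0}
    - {"x":0,"y":0,"z":0,"turn":0}
    - {"x":0,"y":0,"z":0,"turn":0}

```text
time_s: 6.07
ee_pos: [0.5729, 0.2103, 0.1451]
tcp_rot: [2.969, 1.021, -0.004]
contact_force: [0.9, -0.4, -4.8]
finger_gap: 0.443
```

```bash
python3 go.py dome40 place 0.046
```

```text
t 6.07 pos [0.5729 0.2103 0.1451] yaw 37.97 zax [-0.002 -0.002 -1.   ] gap 0.443 F [ 0.9 -0.4 -4.8]
target [0.5754 0.2127] shift tool [ 0.0037 -0.0004  0.099 ] rows 2.3769246566068305
```

Request:
play_rows:
  motion:
    - {"x":0.004,"y":0,"z":0.01,"turn":0}
    - {"x":0,"y":0,"z":0.025,"turn":0}
    - {"x":0,"y":0,"z":0.025,"turn":0}
    - {"x":0,"y":0,"z":0.01,"turn":0}
    - {"x":0,"y":0,"z":0,"turn":0}
    - {"x":0,"y":0,"z":0,"turn":0}

```text
time_s: 6.57
ee_pos: [0.5766, 0.2146, 0.0757]
tcp_rot: [2.97, 1.024, -0.001]
contact_force: [0.0, 0.9, -4.0]
finger_gap: 0.441
```

```bash
python3 go.py dome40 place 0.046;python3 - <<'E'
from workcell import *
from h import *
a=get_image("side")[120:240,120:320,::-1];b=get_image("scene")[100:220,300:460,::-1]
cv2.imwrite("pics/s5.png",np.hstack([cv2.resize(a,None,fx=2.2,fy=2.2,interpolation=2),cv2.resize(b,None,fx=2.2,fy=2.2,interpolation=2)]))
E
```

```text
t 6.57 pos [0.5766 0.2146 0.0757] yaw 38.05 zax [-0.001 -0.001 -1.   ] gap 0.441 F [ 0.   0.9 -4. ]
target [0.5754 0.2127] shift tool [-0.0021  0.0008  0.0297] rows 0.7153236748895238
```

View pics/s5.png

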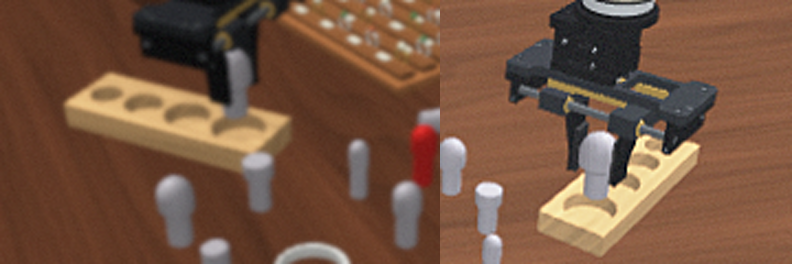

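Request:
play_rows:
  motion:
    - {"x":-0.001,"y":0,"z":0.01,"turn":0}
    - {"x":0,"y":0,"z":0.01,"turn":0}
    - {"x":0,"y":0,"z":0.005,"turn":0}
    - {"x":0,"y":0,"z":0.002,"turn":0}
    - {"x":0,"y":0,"z":0,"turn":0}
    - {"x":0,"y":0,"z":0.002,"turn":0}
    - {"x":0,"y":0,"z":0,"turn":0}
    - {"x":0,"y":0,"z":0,"turn":0}

```text
time_s: 7.33
ee_pos: [0.5757, 0.215, 0.0472]
tcp_rot: [-2.969, -1.026, -0.0]
contact_force: [-0.9, -0.3, -3.6]
finger_gap: 0.441
```

Request:
play_rows:
  motion:
    - {"x":0,"y":0,"z":0.001,"turn":0}
    - {"x":0,"y":0,"z":0.001,"turn":0}
    - {"x":0,"y":0,"z":0,"turn":0}
    - {"x":0,"y":0,"z":0,"turn":0}

```text
time_s: 7.67
ee_pos: [0.5755, 0.215, 0.045]
tcp_rot: [-2.969, -1.026, 0.0]
contact_force: [-0.2, -0.2, -4.5]
finger_gap: 0.436
```

Request:
play_rows:
  motion:
    - {"x":0,"y":0,"z":0.001,"turn":0}
    - {"x":0,"y":0,"z":0,"turn":0}
    - {"x":0,"y":0,"z":0,"turn":0}

```text
time_s: 7.92
ee_pos: [0.5758, 0.215, 0.0443]
tcp_rot: [-2.969, -1.026, -0.001]
contact_force: [-0.6, 0.4, -1.9]
finger_gap: 0.441
```

Request:
play_rows:
  motion:
    - {"x":0,"y":0,"z":0.0007,"turn":0}
    - {"x":0,"y":0,"z":0,"turn":0}
    - {"x":0,"y":0,"z":0,"turn":0}

```text
time_s: 8.17
ee_pos: [0.5759, 0.215, 0.0441]
tcp_rot: [-2.969, -1.026, -0.001]
contact_force: [-0.9, -0.5, 5.1]
finger_gap: 0.439
```

Request:
play_rows:
  motion:
    - {"x":0,"y":0,"z":0,"turn":0}
    - {"x":0,"y":0,"z":0,"turn":0}
    - {"x":0,"y":0,"z":0,"turn":0}
    - {"x":0,"y":0,"z":0,"turn":0}
    - {"x":0,"y":0,"z":0,"turn":0}
    - {"x":0,"y":0,"z":0,"turn":0}
  gripper: 0.9

```text
time_s: 8.67
ee_pos: [0.5756, 0.215, 0.0432]
tcp_rot: [-2.969, -1.026, 0.0]
contact_force: [-0.3, -0.7, 0.4]
finger_gap: 0.814
```

Request:
play_rows:
  motion:
    - {"x":0,"y":0,"z":-0.005,"turn":0}
    - {"x":0,"y":0,"z":-0.02,"turn":0}
    - {"x":0,"y":0,"z":-0.03,"turn":0}
    - {"x":0,"y":0,"z":-0.03,"turn":0}
    - {"x":0,"y":0,"z":-0.02,"turn":0}
    - {"x":0,"y":0,"z":0,"turn":0}

```text
time_s: 9.17
ee_pos: [0.5786, 0.2158, 0.1537]
tcp_rot: [-2.968, -1.025, -0.015]
contact_force: [-0.1, -0.0, 0.2]
finger_gap: 0.902
```

```bash
python3 go.py dome32 pick 0.145
```

```text
t 9.17 pos [0.5786 0.2158 0.1537] yaw 38.11 zax [ 0.009  0.004 -1.   ] gap 0.902 F [-0.1 -0.   0.2]
target [0.4755 0.089 ] shift tool [-0.1594  0.0361  0.0073] rows 3.9242440764895297
```

Request:
play_rows:
  motion:
    - {"x":-0.018,"y":0.004,"z":0,"turn":0}
    - {"x":-0.032,"y":0.007,"z":0,"turn":0}
    - {"x":-0.034,"y":0.008,"z":0,"turn":0}
    - {"x":-0.034,"y":0.008,"z":0,"turn":0}
    - {"x":-0.025,"y":0.006,"z":0,"turn":0}
    - {"x":-0.015,"y":0.003,"z":0,"turn":0}
    - {"x":0,"y":0,"z":0,"turn":0}
    - {"x":0,"y":0,"z":0,"turn":0}

```text
time_s: 9.83
ee_pos: [0.4734, 0.0889, 0.1484]
tcp_rot: [-2.969, -1.024, -0.001]
contact_force: [-0.0, 0.1, 0.3]
finger_gap: 0.898
```

Request:
play_rows:
  motion:
    - {"x":0,"y":0,"z":0,"turn":0}
    - {"x":0,"y":0,"z":0,"turn":0}

```text
time_s: 10.0
ee_pos: [0.4744, 0.0903, 0.1483]
tcp_rot: [2.968, 1.029, 0.001]
contact_force: [-0.8, 0.8, -0.7]
finger_gap: 0.899
```

```bash
python3 go.py dome32 pick 0.036;python3 - <<'E'
from workcell import *
from h import *
p=camera_params("wrist");im=get_image("wrist");cv2.imwrite("pics/w6.png",im[:,:,::-1]);json.dump(p["pose"].tolist(),open("w6.json","w"))
R=json.load(open("res.json"));print(proj(p,np.array([[*R["dome32"],.051]])))
b=get_image("scene")[100:220,300:460,::-1];cv2.imwrite("pics/s6.png",cv2.resize(b,None,fx=3,fy=3))
E
```

```text
t 10.0 pos [0.4744 0.0903 0.1483] yaw 38.22 zax [ 0.001  0.    -1.   ] gap 0.899 F [-0.8  0.8 -0.7]
target [0.4755 0.089 ] shift tool [0.     0.0017 0.1123] rows 2.6939851668671304
[[283.30848353 219.66284084]]
```

View pics/w6.png

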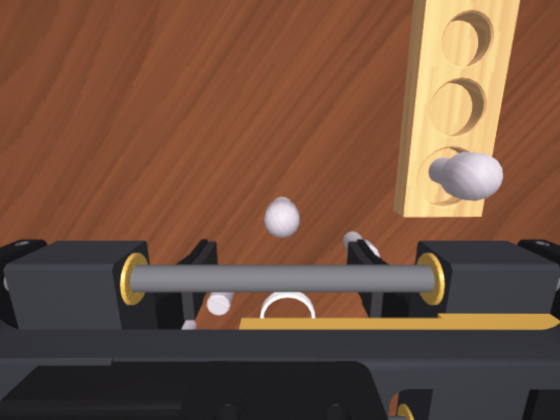

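View pics/s6.png

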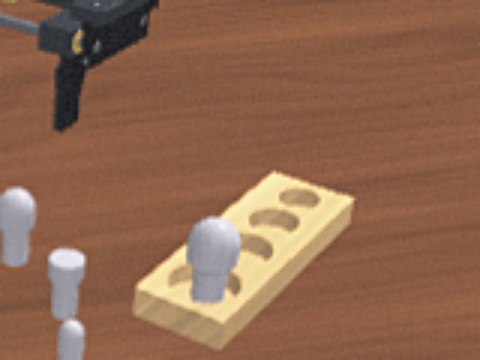

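Request:
play_rows:
  motion:
    - {"x":0,"y":0.001,"z":0.017,"turn":0}
    - {"x":0,"y":0,"z":0.03,"turn":0}
    - {"x":0,"y":0,"z":0.03,"turn":0}
    - {"x":0,"y":0,"z":0.025,"turn":0}
    - {"x":0,"y":0,"z":0.01,"turn":0}
    - {"x":0,"y":0,"z":0,"turn":0}
    - {"x":0,"y":0,"z":0,"turn":0}

```text
time_s: 10.68
ee_pos: [0.4746, 0.0885, 0.0364]
tcp_rot: [2.969, 1.026, -0.0]
contact_force: [0.2, -0.1, 0.6]
finger_gap: 0.9
```

Request:
play_rows:
  motion:
    - {"x":0,"y":0,"z":0,"turn":0}
    - {"x":0,"y":0,"z":0,"turn":0}
    - {"x":0,"y":0,"z":0,"turn":0}
    - {"x":0,"y":0,"z":0,"turn":0}
    - {"x":0,"y":0,"z":0,"turn":0}
    - {"x":0,"y":0,"z":0,"turn":0}
    - {"x":0,"y":0,"z":0,"turn":0}
    - {"x":0,"y":0,"z":0,"turn":0}
  gripper: 0.15

```text
time_s: 11.35
ee_pos: [0.4742, 0.0883, 0.0364]
tcp_rot: [-2.969, -1.026, -0.0]
contact_force: [-0.0, 0.2, 0.6]
finger_gap: 0.378
```

Request:
play_rows:
  motion:
    - {"x":0,"y":0,"z":0,"turn":0}
    - {"x":0,"y":0,"z":0,"turn":0}
    - {"x":0,"y":0,"z":0,"turn":0}

```text
time_s: 11.6
ee_pos: [0.4743, 0.0884, 0.0364]
tcp_rot: [-2.969, -1.026, -0.001]
contact_force: [0.1, 0.5, 0.7]
finger_gap: 0.354
```

Request:
play_rows:
  motion:
    - {"x":0,"y":0,"z":-0.01,"turn":0}
    - {"x":0,"y":0,"z":-0.02,"turn":0}
    - {"x":0,"y":0,"z":-0.03,"turn":0}
    - {"x":0,"y":0,"z":-0.03,"turn":0}
    - {"x":0,"y":0,"z":-0.02,"turn":0}
    - {"x":0,"y":0,"z":0,"turn":0}

```text
time_s: 12.1
ee_pos: [0.4766, 0.0886, 0.1505]
tcp_rot: [-2.969, -1.025, -0.013]
contact_force: [0.4, -0.7, -1.6]
finger_gap: 0.351
```

```bash
python3 go.py dome32 place 0.145
```

```text
t 12.1 pos [0.4766 0.0886 0.1505] yaw 38.1 zax [ 0.007  0.003 -1.   ] gap 0.351 F [ 0.4 -0.7 -1.6]
target [0.5368 0.2612] shift tool [ 0.1539 -0.0987  0.0065] rows 4.386329512169818
```

Request:
play_rows:
  motion:
    - {"x":0.014,"y":-0.009,"z":0,"turn":0}
    - {"x":0.026,"y":-0.016,"z":0,"turn":0}
    - {"x":0.028,"y":-0.017,"z":0,"turn":0}
    - {"x":0.028,"y":-0.017,"z":0,"turn":0}
    - {"x":0.028,"y":-0.017,"z":0,"turn":0}
    - {"x":0.02,"y":-0.012,"z":0,"turn":0}
    - {"x":0.013,"y":-0.008,"z":0,"turn":0}
    - {"x":0,"y":0,"z":0,"turn":0}

```text
time_s: 12.77
ee_pos: [0.5378, 0.265, 0.145]
tcp_rot: [-2.965, -1.034, 0.001]
contact_force: [0.1, 1.2, -1.8]
finger_gap: 0.348
```

Request:
play_rows:
  motion:
    - {"x":0,"y":0,"z":0,"turn":0}
    - {"x":0,"y":0,"z":0,"turn":0}
    - {"x":0,"y":0,"z":0,"turn":0}

```text
time_s: 13.02
ee_pos: [0.5378, 0.2588, 0.1459]
tcp_rot: [2.97, 1.023, -0.003]
contact_force: [0.6, -0.5, -2.2]
finger_gap: 0.35
```

```bash
python3 go.py dome32 place 0.0465
```

```text
t 13.02 pos [0.5378 0.2588 0.1459] yaw 38.01 zax [-0.001 -0.001 -1.   ] gap 0.35 F [ 0.6 -0.5 -2.2]
target [0.5368 0.2612] shift tool [ 0.0009 -0.0025  0.0994] rows 2.384048911961928
```

Request:
play_rows:
  motion:
    - {"x":0.001,"y":-0.001,"z":0.015,"turn":0}
    - {"x":0,"y":0,"z":0.025,"turn":0}
    - {"x":0,"y":0,"z":0.02,"turn":0}
    - {"x":0,"y":0,"z":0.01,"turn":0}
    - {"x":0,"y":0,"z":0,"turn":0}
    - {"x":0,"y":0,"z":0,"turn":0}

```text
time_s: 13.52
ee_pos: [0.5387, 0.2614, 0.0765]
tcp_rot: [2.97, 1.024, -0.001]
contact_force: [0.9, 0.5, -1.8]
finger_gap: 0.35
```

```bash
python3 go.py dome32 place 0.0465;python3 - <<'E'
from workcell import *
from h import *
a=get_image("side")[120:240,120:320,::-1];b=get_image("scene")[100:220,300:460,::-1]
cv2.imwrite("pics/s7.png",np.hstack([cv2.resize(a,None,fx=2.2,fy=2.2,interpolation=2),cv2.resize(b,None,fx=2.2,fy=2.2,interpolation=2)]))
E
```

```text
t 13.52 pos [0.5387 0.2614 0.0765] yaw 38.06 zax [-0. -0. -1.] gap 0.35 F [ 0.9  0.5 -1.8]
target [0.5368 0.2612] shift tool [-0.0016 -0.001   0.03  ] rows 0.7211080578763213
```

View pics/s7.png

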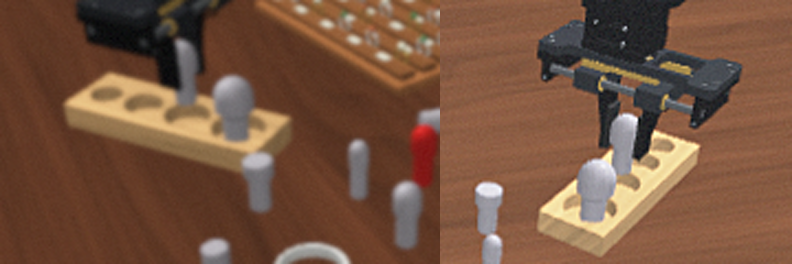

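Request:
play_rows:
  motion:
    - {"x":-0.001,"y":-0.001,"z":0.01,"turn":0}
    - {"x":0,"y":0,"z":0.01,"turn":0}
    - {"x":0,"y":0,"z":0.006,"turn":0}
    - {"x":0,"y":0,"z":0.003,"turn":0}
    - {"x":0,"y":0,"z":0.001,"turn":0}
    - {"x":0,"y":0,"z":0,"turn":0}
    - {"x":0,"y":0,"z":0.001,"turn":0}
    - {"x":0,"y":0,"z":0,"turn":0}

```text
time_s: 14.28
ee_pos: [0.5373, 0.2624, 0.0455]
tcp_rot: [-2.969, -1.026, -0.001]
contact_force: [-0.1, 0.5, -2.4]
finger_gap: 0.351
```

Request:
play_rows:
  motion:
    - {"x":0,"y":0,"z":0.0005,"turn":0}
    - {"x":0,"y":0,"z":0,"turn":0}
    - {"x":0,"y":0,"z":0,"turn":0}

```text
time_s: 14.53
ee_pos: [0.5372, 0.2624, 0.045]
tcp_rot: [-2.969, -1.026, -0.001]
contact_force: [-0.5, 0.6, -2.4]
finger_gap: 0.353
```

Request:
play_rows:
  motion:
    - {"x":0,"y":0,"z":0.0007,"turn":0}
    - {"x":0,"y":0,"z":0,"turn":0}
    - {"x":0,"y":0,"z":0,"turn":0}

```text
time_s: 14.78
ee_pos: [0.5373, 0.2624, 0.0444]
tcp_rot: [-2.969, -1.026, -0.001]
contact_force: [-1.0, 0.2, -0.5]
finger_gap: 0.349
```

Request:
play_rows:
  motion:
    - {"x":0,"y":0,"z":0.0003,"turn":0}
    - {"x":0,"y":0,"z":0,"turn":0}
    - {"x":0,"y":0,"z":0,"turn":0}

```text
time_s: 15.03
ee_pos: [0.5374, 0.2624, 0.0443]
tcp_rot: [-2.969, -1.026, -0.001]
contact_force: [-0.9, -0.6, 4.8]
finger_gap: 0.351
```

Request:
play_rows:
  motion:
    - {"x":0,"y":0,"z":0,"turn":0}
    - {"x":0,"y":0,"z":0,"turn":0}
    - {"x":0,"y":0,"z":0,"turn":0}
    - {"x":0,"y":0,"z":0,"turn":0}
    - {"x":0,"y":0,"z":0,"turn":0}
    - {"x":0,"y":0,"z":0,"turn":0}
  gripper: 0.75

```text
time_s: 15.53
ee_pos: [0.537, 0.2623, 0.0437]
tcp_rot: [2.969, 1.026, -0.0]
contact_force: [-0.4, 0.3, 0.5]
finger_gap: 0.705
```

Request:
play_rows:
  motion:
    - {"x":0,"y":0,"z":-0.005,"turn":0}
    - {"x":0,"y":0,"z":-0.02,"turn":0}
    - {"x":0,"y":0,"z":-0.03,"turn":0}
    - {"x":0,"y":0,"z":-0.03,"turn":0}
    - {"x":0,"y":0,"z":-0.02,"turn":0}
    - {"x":0,"y":0,"z":0,"turn":0}

```text
time_s: 16.03
ee_pos: [0.5401, 0.2635, 0.1541]
tcp_rot: [-2.967, -1.025, -0.015]
contact_force: [0.8, -0.5, -0.1]
finger_gap: 0.751
```

```bash
python3 go.py dome25 pick 0.145
```

```text
t 16.03 pos [0.5401 0.2635 0.1541] yaw 38.11 zax [ 0.008  0.005 -1.   ] gap 0.751 F [ 0.8 -0.5 -0.1]
target [ 0.654 -0.003] shift tool [-0.0749  0.28    0.0086] rows 6.953104163504343
```

Request:
play_rows:
  motion:
    - {"x":-0.004,"y":0.016,"z":0,"turn":0}
    - {"x":-0.008,"y":0.03,"z":0,"turn":0}
    - {"x":-0.009,"y":0.036,"z":0,"turn":0}
    - {"x":-0.009,"y":0.036,"z":0,"turn":0}
    - {"x":-0.009,"y":0.036,"z":0,"turn":0}
    - {"x":-0.009,"y":0.036,"z":0,"turn":0}
    - {"x":-0.009,"y":0.036,"z":0,"turn":0}
    - {"x":-0.008,"y":0.03,"z":0,"turn":0}

```text
time_s: 16.7
ee_pos: [0.6445, 0.0176, 0.1485]
tcp_rot: [2.969, 1.023, -0.001]
contact_force: [0.2, -0.1, 0.5]
finger_gap: 0.75
```

Request:
play_rows:
  motion:
    - {"x":-0.0065,"y":0.025,"z":0,"turn":0}
    - {"x":0,"y":0,"z":0,"turn":0}
    - {"x":0,"y":0,"z":0,"turn":0}
    - {"x":0,"y":0,"z":0,"turn":0}
    - {"x":0,"y":0,"z":0,"turn":0}

```text
time_s: 17.12
ee_pos: [0.6538, -0.0008, 0.1484]
tcp_rot: [-2.967, -1.029, 0.001]
contact_force: [0.1, -0.2, -0.6]
finger_gap: 0.752
```

```bash
python3 go.py dome25 pick 0.036;python3 - <<'E'
from workcell import *
from h import *
p=camera_params("wrist");im=get_image("wrist");cv2.imwrite("pics/w8.png",im[:,:,::-1])
R=json.load(open("res.json"));print(proj(p,np.array([[*R[k],.051] for k in ("dome25","dome18")])))
b=get_image("scene")[100:220,300:460,::-1];cv2.imwrite("pics/s8.png",cv2.resize(b,None,fx=3,fy=3))
E
```

```text
t 17.12 pos [ 0.6538 -0.0008  0.1484] yaw 38.27 zax [-0.001  0.001 -1.   ] gap 0.752 F [ 0.1 -0.2 -0.6]
target [ 0.654 -0.003] shift tool [-0.0012  0.002   0.1124] rows 2.6956166405190927
[[281.94659118 219.97590389]
 [341.83994665 139.13490056]]
```

View pics/w8.png

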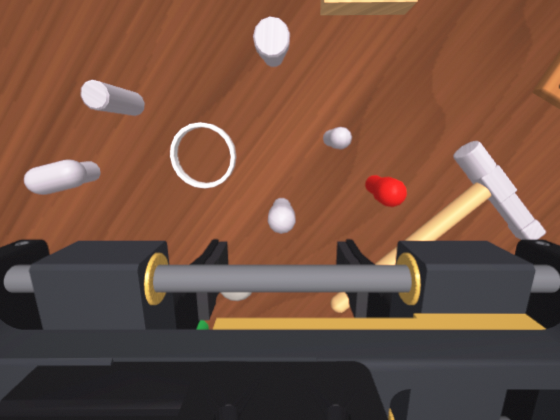

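View pics/s8.png

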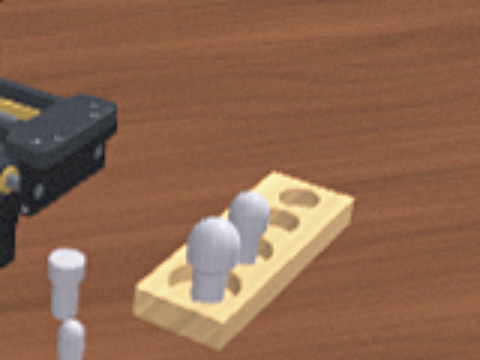

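Request:
play_rows:
  motion:
    - {"x":-0.001,"y":0.001,"z":0.017,"turn":0}
    - {"x":0,"y":0,"z":0.03,"turn":0}
    - {"x":0,"y":0,"z":0.03,"turn":0}
    - {"x":0,"y":0,"z":0.025,"turn":0}
    - {"x":0,"y":0,"z":0.01,"turn":0}
    - {"x":0,"y":0,"z":0,"turn":0}
    - {"x":0,"y":0,"z":0,"turn":0}

```text
time_s: 17.8
ee_pos: [0.6545, -0.0037, 0.0373]
tcp_rot: [-2.969, -1.027, -0.001]
contact_force: [0.5, -0.1, -0.7]
finger_gap: 0.749
```

Request:
play_rows:
  motion:
    - {"x":0,"y":0,"z":0,"turn":0}
    - {"x":0,"y":0,"z":0,"turn":0}
    - {"x":0,"y":0,"z":0,"turn":0}
    - {"x":0,"y":0,"z":0,"turn":0}
    - {"x":0,"y":0,"z":0,"turn":0}
    - {"x":0,"y":0,"z":0,"turn":0}
    - {"x":0,"y":0,"z":0,"turn":0}
    - {"x":0,"y":0,"z":0,"turn":0}
  gripper: 0.1

```text
time_s: 18.47
ee_pos: [0.6543, -0.0042, 0.0369]
tcp_rot: [-2.969, -1.026, -0.001]
contact_force: [-0.1, 0.0, 0.7]
finger_gap: 0.267
```

Request:
play_rows:
  motion:
    - {"x":0,"y":0,"z":0,"turn":0}
    - {"x":0,"y":0,"z":0,"turn":0}
    - {"x":0,"y":0,"z":0,"turn":0}

```text
time_s: 18.72
ee_pos: [0.6544, -0.0042, 0.0369]
tcp_rot: [-2.969, -1.026, -0.001]
contact_force: [1.0, 0.7, 1.8]
finger_gap: 0.271
```

Request:
play_rows:
  motion:
    - {"x":0,"y":0,"z":-0.01,"turn":0}
    - {"x":0,"y":0,"z":-0.02,"turn":0}
    - {"x":0,"y":0,"z":-0.03,"turn":0}
    - {"x":0,"y":0,"z":-0.03,"turn":0}
    - {"x":0,"y":0,"z":-0.02,"turn":0}
    - {"x":0,"y":0,"z":0,"turn":0}

```text
time_s: 19.22
ee_pos: [0.657, -0.0048, 0.1523]
tcp_rot: [2.967, 1.025, 0.014]
contact_force: [0.2, -0.0, -1.3]
finger_gap: 0.272
```

```bash
python3 go.py dome25 place 0.145
```

```text
t 19.22 pos [ 0.657  -0.0048  0.1523] yaw 38.1 zax [ 0.009  0.    -1.   ] gap 0.272 F [ 0.2 -0.  -1.3]
target [0.5029 0.3039] shift tool [ 0.0691 -0.338   0.006 ] rows 8.275825133045895
```

Request:
play_rows:
  motion:
    - {"x":0.004,"y":-0.016,"z":-0.005,"turn":0}
    - {"x":0.006,"y":-0.03,"z":0,"turn":0}
    - {"x":0.007,"y":-0.034,"z":0,"turn":0}
    - {"x":0.007,"y":-0.034,"z":0,"turn":0}
    - {"x":0.007,"y":-0.034,"z":0,"turn":0}
    - {"x":0.007,"y":-0.034,"z":0,"turn":0}
    - {"x":0.007,"y":-0.034,"z":0,"turn":0}
    - {"x":0.007,"y":-0.034,"z":0,"turn":0}

```text
time_s: 19.88
ee_pos: [0.5388, 0.2254, 0.1508]
tcp_rot: [2.969, 1.026, -0.004]
contact_force: [0.9, 0.6, -1.1]
finger_gap: 0.262
```

Request:
play_rows:
  motion:
    - {"x":0.007,"y":-0.034,"z":0,"turn":0}
    - {"x":0.006,"y":-0.028,"z":0,"turn":0}
    - {"x":0.004,"y":-0.016,"z":0,"turn":0}
    - {"x":0.002,"y":-0.008,"z":0,"turn":0}
    - {"x":0,"y":0,"z":0,"turn":0}
    - {"x":0,"y":0,"z":0,"turn":0}
    - {"x":0,"y":0,"z":0,"turn":0}
    - {"x":0,"y":0,"z":0,"turn":0}

```text
time_s: 20.55
ee_pos: [0.5036, 0.3017, 0.1518]
tcp_rot: [2.97, 1.021, -0.0]
contact_force: [-0.3, 1.0, -1.4]
finger_gap: 0.27
```

```bash
python3 go.py dome25 place 0.0465
```

```text
t 20.55 pos [0.5036 0.3017 0.1518] yaw 37.94 zax [ 0.    -0.001 -1.   ] gap 0.27 F [-0.3  1.  -1.4]
target [0.5029 0.3039] shift tool [ 0.0008 -0.0023  0.1053] rows 2.525174706837009
```

Request:
play_rows:
  motion:
    - {"x":0,"y":-0.001,"z":0.015,"turn":0}
    - {"x":0,"y":0,"z":0.025,"turn":0}
    - {"x":0,"y":0,"z":0.025,"turn":0}
    - {"x":0,"y":0,"z":0.01,"turn":0}
    - {"x":0,"y":0,"z":0,"turn":0}
    - {"x":0,"y":0,"z":0,"turn":0}

```text
time_s: 21.05
ee_pos: [0.5026, 0.3039, 0.077]
tcp_rot: [2.97, 1.024, -0.0]
contact_force: [0.7, -0.1, -1.2]
finger_gap: 0.272
```

```bash
python3 go.py dome25 place 0.0465;python3 - <<'E'
from workcell import *
from h import *
a=get_image("side")[120:240,120:320,::-1];b=get_image("scene")[100:220,300:460,::-1]
cv2.imwrite("pics/s9.png",np.hstack([cv2.resize(a,None,fx=2.2,fy=2.2,interpolation=2),cv2.resize(b,None,fx=2.2,fy=2.2,interpolation=2)]))
E
```

```text
t 21.05 pos [0.5026 0.3039 0.077 ] yaw 38.05 zax [ 0. -0. -1.] gap 0.272 F [ 0.7 -0.1 -1.2]
target [0.5029 0.3039] shift tool [0.0002 0.0002 0.0305] rows 0.7313097690523889
```

View pics/s9.png

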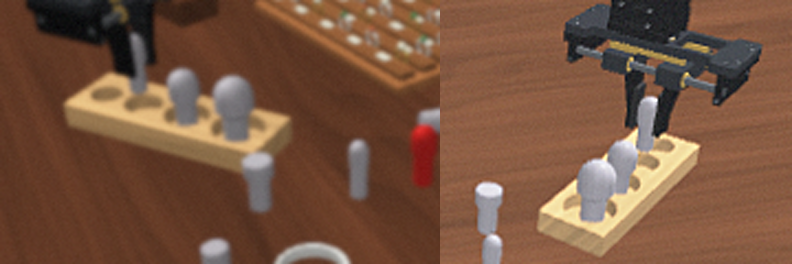

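Request:
play_rows:
  motion:
    - {"x":0,"y":0,"z":0.01,"turn":0}
    - {"x":0,"y":0,"z":0.01,"turn":0}
    - {"x":0,"y":0,"z":0.006,"turn":0}
    - {"x":0,"y":0,"z":0.003,"turn":0}
    - {"x":0,"y":0,"z":0.001,"turn":0}
    - {"x":0,"y":0,"z":0,"turn":0}
    - {"x":0,"y":0,"z":0,"turn":0}
    - {"x":0,"y":0,"z":0,"turn":0}

```text
time_s: 21.82
ee_pos: [0.5022, 0.3048, 0.0471]
tcp_rot: [-2.969, -1.026, -0.001]
contact_force: [0.6, -0.9, -2.5]
finger_gap: 0.272
```

Request:
play_rows:
  motion:
    - {"x":0,"y":0,"z":0.001,"turn":0}
    - {"x":0,"y":0,"z":0,"turn":0}
    - {"x":0,"y":0,"z":0,"turn":0}

```text
time_s: 22.07
ee_pos: [0.502, 0.3047, 0.0459]
tcp_rot: [-2.969, -1.026, -0.0]
contact_force: [0.7, -0.3, -0.3]
finger_gap: 0.268
```

Request:
play_rows:
  motion:
    - {"x":0,"y":0,"z":0.0007,"turn":0}
    - {"x":0,"y":0,"z":0,"turn":0}
    - {"x":0,"y":0,"z":0,"turn":0}

```text
time_s: 22.32
ee_pos: [0.5019, 0.3047, 0.0451]
tcp_rot: [-2.969, -1.026, 0.0]
contact_force: [0.3, -1.2, -1.9]
finger_gap: 0.269
```

Request:
play_rows:
  motion:
    - {"x":0,"y":0,"z":0.0005,"turn":0}
    - {"x":0,"y":0,"z":0,"turn":0}
    - {"x":0,"y":0,"z":0,"turn":0}

```text
time_s: 22.57
ee_pos: [0.5021, 0.3047, 0.0449]
tcp_rot: [-2.969, -1.026, -0.0]
contact_force: [-0.9, -0.7, 1.0]
finger_gap: 0.273
```

Request:
play_rows:
  motion:
    - {"x":0,"y":0,"z":0.0003,"turn":0}
    - {"x":0,"y":0,"z":0,"turn":0}
    - {"x":0,"y":0,"z":0,"turn":0}

```text
time_s: 22.82
ee_pos: [0.5022, 0.3048, 0.0448]
tcp_rot: [-2.969, -1.026, -0.001]
contact_force: [-1.5, -1.4, 5.5]
finger_gap: 0.27
```

Request:
play_rows:
  motion:
    - {"x":0,"y":0,"z":0,"turn":0}
    - {"x":0,"y":0,"z":0,"turn":0}
    - {"x":0,"y":0,"z":0,"turn":0}
    - {"x":0,"y":0,"z":0,"turn":0}
    - {"x":0,"y":0,"z":0,"turn":0}
    - {"x":0,"y":0,"z":0,"turn":0}
  gripper: 0.65

```text
time_s: 23.32
ee_pos: [0.5019, 0.3046, 0.0441]
tcp_rot: [2.969, 1.026, -0.0]
contact_force: [-0.3, -0.1, -1.0]
finger_gap: 0.612
```

Request:
play_rows:
  motion:
    - {"x":0,"y":0,"z":-0.005,"turn":0}
    - {"x":0,"y":0,"z":-0.02,"turn":0}
    - {"x":0,"y":0,"z":-0.03,"turn":0}
    - {"x":0,"y":0,"z":-0.03,"turn":0}
    - {"x":0,"y":0,"z":-0.02,"turn":0}
    - {"x":0,"y":0,"z":0,"turn":0}

```text
time_s: 23.82
ee_pos: [0.5048, 0.3061, 0.1545]
tcp_rot: [-2.967, -1.025, -0.014]
contact_force: [0.1, 0.6, 0.6]
finger_gap: 0.649
```

```bash
python3 go.py dome18 pick 0.145
```

```text
t 23.82 pos [0.5048 0.3061 0.1545] yaw 38.11 zax [ 0.007  0.006 -1.   ] gap 0.649 F [0.1 0.6 0.6]
target [0.6497 0.083 ] shift tool [-0.0237  0.265   0.0093] rows 6.384140333681881
```

Request:
play_rows:
  motion:
    - {"x":-0.001,"y":0.016,"z":0,"turn":0}
    - {"x":-0.002,"y":0.03,"z":0,"turn":0}
    - {"x":-0.003,"y":0.036,"z":0,"turn":0}
    - {"x":-0.003,"y":0.036,"z":0,"turn":0}
    - {"x":-0.003,"y":0.036,"z":0,"turn":0}
    - {"x":-0.003,"y":0.036,"z":0,"turn":0}
    - {"x":-0.003,"y":0.036,"z":0,"turn":0}
    - {"x":-0.002,"y":0.025,"z":0,"turn":0}

```text
time_s: 24.48
ee_pos: [0.6424, 0.0906, 0.149]
tcp_rot: [2.969, 1.02, -0.0]
contact_force: [1.1, 0.5, -0.4]
finger_gap: 0.652
```

Request:
play_rows:
  motion:
    - {"x":-0.0005,"y":0.0145,"z":0,"turn":0}
    - {"x":0,"y":0,"z":0,"turn":0}
    - {"x":0,"y":0,"z":0,"turn":0}
    - {"x":0,"y":0,"z":0,"turn":0}
    - {"x":0,"y":0,"z":0,"turn":0}

```text
time_s: 24.9
ee_pos: [0.6488, 0.086, 0.149]
tcp_rot: [-2.966, -1.031, 0.001]
contact_force: [0.2, 0.5, -0.9]
finger_gap: 0.647
```

```bash
python3 go.py dome18 pick 0.0365;python3 - <<'E'
from workcell import *
from h import *
p=camera_params("wrist");im=get_image("wrist");cv2.imwrite("pics/w10.png",im[:,:,::-1])
R=json.load(open("res.json"));print(proj(p,np.array([[*R[k],.051] for k in ("dome25","dome18")])))
b=get_image("scene")[100:220,300:460,::-1];cv2.imwrite("pics/s10.png",cv2.resize(b,None,fx=3,fy=3))
E
```

```text
t 24.9 pos [0.6488 0.086  0.149 ] yaw 38.33 zax [-0.001  0.001 -1.   ] gap 0.647 F [ 0.2  0.5 -0.9]
target [0.6497 0.083 ] shift tool [-0.0011  0.0031  0.1125] rows 2.6995602912625816
[[229.95904362 291.07238004]
 [282.02850459 221.02952632]]
```

View pics/w10.png

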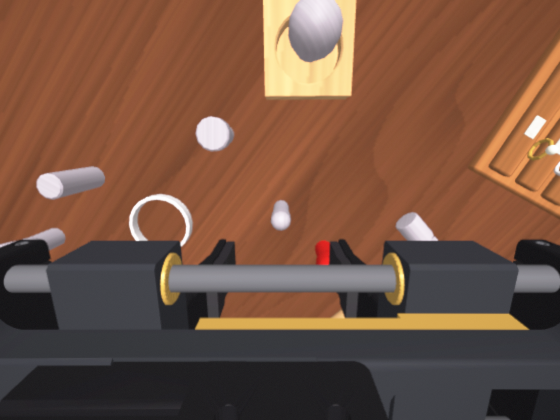

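View pics/s10.png

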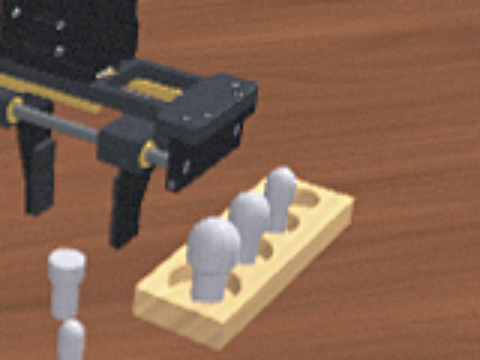

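Request:
play_rows:
  motion:
    - {"x":-0.001,"y":0.002,"z":0.017,"turn":0}
    - {"x":0,"y":0,"z":0.03,"turn":0}
    - {"x":0,"y":0,"z":0.03,"turn":0}
    - {"x":0,"y":0,"z":0.025,"turn":0}
    - {"x":0,"y":0,"z":0.01,"turn":0}
    - {"x":0,"y":0,"z":0,"turn":0}
    - {"x":0,"y":0,"z":0,"turn":0}

```text
time_s: 25.58
ee_pos: [0.6505, 0.0815, 0.0378]
tcp_rot: [-2.969, -1.027, -0.001]
contact_force: [-0.3, -0.5, 0.3]
finger_gap: 0.652
```

Request:
play_rows:
  motion:
    - {"x":0,"y":0,"z":0,"turn":0}
    - {"x":0,"y":0,"z":0,"turn":0}
    - {"x":0,"y":0,"z":0,"turn":0}
    - {"x":0,"y":0,"z":0,"turn":0}
    - {"x":0,"y":0,"z":0,"turn":0}
    - {"x":0,"y":0,"z":0,"turn":0}
    - {"x":0,"y":0,"z":0,"turn":0}
    - {"x":0,"y":0,"z":0,"turn":0}
  gripper: 0.05

```text
time_s: 26.25
ee_pos: [0.6503, 0.081, 0.0374]
tcp_rot: [-2.969, -1.026, -0.0]
contact_force: [-0.2, 0.4, 1.3]
finger_gap: 0.192
```

Request:
play_rows:
  motion:
    - {"x":0,"y":0,"z":0,"turn":0}
    - {"x":0,"y":0,"z":0,"turn":0}
    - {"x":0,"y":0,"z":0,"turn":0}

```text
time_s: 26.5
ee_pos: [0.6503, 0.081, 0.0374]
tcp_rot: [-2.969, -1.026, -0.0]
contact_force: [-0.5, -0.4, 1.0]
finger_gap: 0.19
```

Request:
play_rows:
  motion:
    - {"x":0,"y":0,"z":-0.01,"turn":0}
    - {"x":0,"y":0,"z":-0.02,"turn":0}
    - {"x":0,"y":0,"z":-0.03,"turn":0}
    - {"x":0,"y":0,"z":-0.03,"turn":0}
    - {"x":0,"y":0,"z":-0.025,"turn":0}
    - {"x":0,"y":0,"z":0,"turn":0}

```text
time_s: 27.0
ee_pos: [0.6537, 0.0809, 0.1589]
tcp_rot: [2.968, 1.025, 0.017]
contact_force: [1.3, 1.0, -1.2]
finger_gap: 0.19
```

```bash
python3 go.py dome18 place 0.15
```

```text
t 27.0 pos [0.6537 0.0809 0.1589] yaw 38.1 zax [ 0.011  0.002 -1.   ] gap 0.19 F [ 1.3  1.  -1.2]
target [0.4733 0.341 ] shift tool [ 0.0185 -0.3161  0.0075] rows 7.594885489968381
```

Request:
play_rows:
  motion:
    - {"x":0.001,"y":-0.016,"z":0,"turn":0}
    - {"x":0.002,"y":-0.028,"z":0,"turn":0}
    - {"x":0.002,"y":-0.032,"z":0,"turn":0}
    - {"x":0.002,"y":-0.032,"z":0,"turn":0}
    - {"x":0.002,"y":-0.032,"z":0,"turn":0}
    - {"x":0.002,"y":-0.032,"z":0,"turn":0}
    - {"x":0.002,"y":-0.032,"z":0,"turn":0}
    - {"x":0.002,"y":-0.032,"z":0,"turn":0}

```text
time_s: 27.67
ee_pos: [0.5136, 0.2773, 0.1513]
tcp_rot: [2.969, 1.027, -0.004]
contact_force: [0.5, -0.8, -1.2]
finger_gap: 0.192
```

Request:
play_rows:
  motion:
    - {"x":0.002,"y":-0.03,"z":0,"turn":0}
    - {"x":0.002,"y":-0.024,"z":0,"turn":0}
    - {"x":0.001,"y":-0.016,"z":0,"turn":0}
    - {"x":0.001,"y":-0.008,"z":0,"turn":0}
    - {"x":0,"y":0,"z":0,"turn":0}
    - {"x":0,"y":0,"z":0,"turn":0}
    - {"x":0,"y":0,"z":0,"turn":0}
    - {"x":0,"y":0,"z":0,"turn":0}

```text
time_s: 28.33
ee_pos: [0.4738, 0.3392, 0.1523]
tcp_rot: [2.97, 1.022, -0.0]
contact_force: [-0.0, -0.0, -0.3]
finger_gap: 0.192
```

```bash
python3 go.py dome18 place 0.047
```

```text
t 28.33 pos [0.4738 0.3392 0.1523] yaw 37.97 zax [ 0.    -0.001 -1.   ] gap 0.192 F [-0.  -0.  -0.3]
target [0.4733 0.341 ] shift tool [ 0.0007 -0.0018  0.1053] rows 2.524851475366939
```

Request:
play_rows:
  motion:
    - {"x":0,"y":-0.001,"z":0.015,"turn":0}
    - {"x":0,"y":0,"z":0.025,"turn":0}
    - {"x":0,"y":0,"z":0.025,"turn":0}
    - {"x":0,"y":0,"z":0.01,"turn":0}
    - {"x":0,"y":0,"z":0,"turn":0}
    - {"x":0,"y":0,"z":0,"turn":0}

```text
time_s: 28.83
ee_pos: [0.4729, 0.3411, 0.0775]
tcp_rot: [2.97, 1.024, -0.0]
contact_force: [0.7, -0.9, -0.0]
finger_gap: 0.194
```

```bash
python3 go.py dome18 place 0.047;python3 - <<'E'
from workcell import *
from h import *
a=get_image("side")[120:240,120:320,::-1];b=get_image("scene")[100:220,300:460,::-1]
cv2.imwrite("pics/s11.png",np.hstack([cv2.resize(a,None,fx=2.2,fy=2.2,interpolation=2),cv2.resize(b,None,fx=2.2,fy=2.2,interpolation=2)]))
E
```

```text
t 28.83 pos [0.4729 0.3411 0.0775] yaw 38.04 zax [ 0. -0. -1.] gap 0.194 F [ 0.7 -0.9 -0. ]
target [0.4733 0.341 ] shift tool [0.0003 0.0002 0.0305] rows 0.7308779547666783
```

View pics/s11.png

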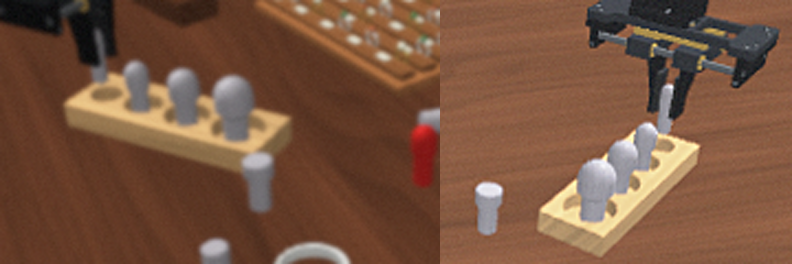

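```bash
python3 - <<'E'
from workcell import *
from h import *
s=sense();x,y,_=s["ee_pos"]; outs=[]
R=json.load(open("res.json"));v=R["block"]
for n,(r0,r1,c0,c1) in {"side":(120,185,140,210),"scene":(130,195,365,435)}.items():
    p=camera_params(n);im=get_image(n)[:,:,::-1].copy();cr=cv2.resize(im[r0:r1,c0:c1],None,fx=5.6,fy=5.6,interpolation=2)
    f=lambda P:((proj(p,P)-[c0,r0]+.5)*5.6).astype(np.int32)
    a=np.linspace(0,2*np.pi,60)
    for rg in surf("dome18",x,y,.0401)[:5]: cv2.polylines(cr,[f(rg)],True,(0,255,0),1)
    wx,wy=v[0]+.0875*np.cos(v[2]),v[1]+.0875*np.sin(v[2])
    cv2.polylines(cr,[f(np.c_[wx+.017*np.cos(a),wy+.017*np.sin(a),0*a+.026])],True,(0,0,255),1)
    outs.append(cr)
cv2.imwrite("pics/s12.png",np.hstack(outs))
E
```

```text
(no output)
```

View pics/s12.png

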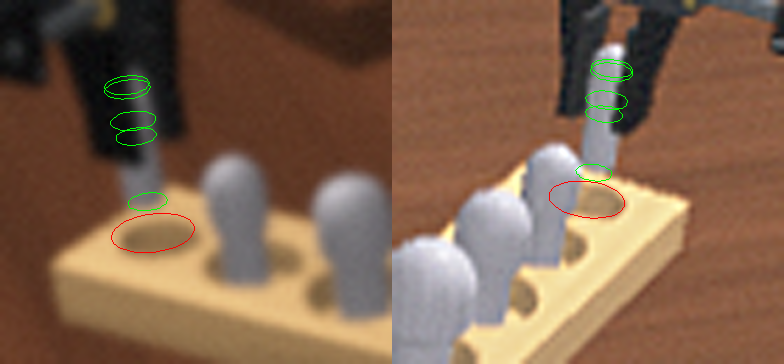

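```bash
python3 - <<'E'
from workcell import *
from h import *
s=sense();T=None
for n,u,w,o in (("side",(140,203),(157,238),(140,120)),("scene",(600-392,171),(600-392,203),(365,130))):
    p=camera_params(n)
    f=ground(p,np.array(u)/5.6-.5+o,.041);g=ground(p,np.array(w)/5.6-.5+o,.026)
    d=g-f;print(n,"foot",f.round(4),"well",g.round(4),"tool xy needed",(d@[.787,.617]).round(4),(d@[.617,-.787]).round(4))
print(s["ee_pos"])
E
```

```text
side foot [0.47   0.3405] well [0.4736 0.3358] tool xy needed -0.0001 0.0059
scene foot [0.4743 0.3445] well [0.4778 0.3453] tool xy needed 0.0033 0.0015
[0.4732487  0.34222728 0.07881452]
```

Request:
play_rows:
  motion:
    - {"x":0.0015,"y":0.003,"z":0.005,"turn":0}
    - {"x":0,"y":0,"z":0.01,"turn":0}
    - {"x":0,"y":0,"z":0.01,"turn":0}
    - {"x":0,"y":0,"z":0.005,"turn":0}
    - {"x":0,"y":0,"z":0,"turn":0}
    - {"x":0,"y":0,"z":0,"turn":0}
    - {"x":0,"y":0,"z":0,"turn":0}

```text
time_s: 29.62
ee_pos: [0.4751, 0.3402, 0.047]
tcp_rot: [2.969, 1.026, -0.001]
contact_force: [-0.7, 0.3, -1.2]
finger_gap: 0.189
```

Request:
play_rows:
  motion:
    - {"x":0,"y":0,"z":0.001,"turn":0}
    - {"x":0,"y":0,"z":0,"turn":0}
    - {"x":0,"y":0,"z":0,"turn":0}

```text
time_s: 29.87
ee_pos: [0.4752, 0.3403, 0.0464]
tcp_rot: [-2.969, -1.026, -0.0]
contact_force: [-0.3, 0.2, -1.4]
finger_gap: 0.191
```

Request:
play_rows:
  motion:
    - {"x":0,"y":0,"z":0.0007,"turn":0}
    - {"x":0,"y":0,"z":0,"turn":0}
    - {"x":0,"y":0,"z":0,"turn":0}

```text
time_s: 30.12
ee_pos: [0.4753, 0.3403, 0.0457]
tcp_rot: [-2.969, -1.026, -0.0]
contact_force: [0.8, 0.2, -0.9]
finger_gap: 0.19
```

```bash
cat > ov.py <<'E'
from workcell import *
from h import *
import sys
s=sense();x,y,z=s["ee_pos"]; outs=[]; print(s["contact_force"].round(1),z)
R=json.load(open("res.json"));v=R["block"]
for n,(r0,r1,c0,c1) in {"side":(120,185,140,210),"scene":(130,195,365,435)}.items():
    p=camera_params(n);im=get_image(n)[:,:,::-1].copy();outs.append(cv2.resize(im[r0:r1,c0:c1],None,fx=5.6,fy=5.6,interpolation=2))
cv2.imwrite(sys.argv[1],np.hstack(outs))
E
python3 ov.py pics/s13.png
```

```text
[ 0.8  0.2 -0.9] 0.04565008262739535
```

View pics/s13.png

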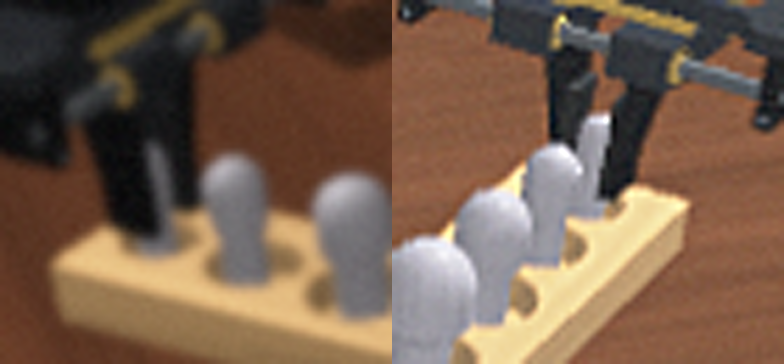

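Request:
play_rows:
  motion:
    - {"x":0,"y":0,"z":0.0005,"turn":0}
    - {"x":0,"y":0,"z":0,"turn":0}
    - {"x":0,"y":0,"z":0,"turn":0}

```text
time_s: 30.47
ee_pos: [0.4754, 0.3403, 0.0453]
tcp_rot: [-2.969, -1.026, -0.0]
contact_force: [-0.2, -1.0, 0.8]
finger_gap: 0.188
```

Request:
play_rows:
  motion:
    - {"x":0,"y":0,"z":0.0004,"turn":0}
    - {"x":0,"y":0,"z":0,"turn":0}
    - {"x":0,"y":0,"z":0,"turn":0}

```text
time_s: 30.72
ee_pos: [0.4755, 0.3404, 0.0453]
tcp_rot: [-2.969, -1.026, -0.001]
contact_force: [-0.9, -1.0, 5.3]
finger_gap: 0.189
```

Seated, with a light upward reaction. Release.

Request:
play_rows:
  motion:
    - {"x":0,"y":0,"z":0,"turn":0}
    - {"x":0,"y":0,"z":0,"turn":0}
    - {"x":0,"y":0,"z":0,"turn":0}
    - {"x":0,"y":0,"z":0,"turn":0}
    - {"x":0,"y":0,"z":0,"turn":0}
    - {"x":0,"y":0,"z":0,"turn":0}
  gripper: 0.55

```text
time_s: 31.22
ee_pos: [0.4752, 0.3403, 0.0446]
tcp_rot: [2.969, 1.026, -0.0]
contact_force: [0.3, -1.2, -0.2]
finger_gap: 0.519
```

Request:
play_rows:
  motion:
    - {"x":0,"y":0,"z":-0.005,"turn":0}
    - {"x":0,"y":0,"z":-0.02,"turn":0}
    - {"x":0,"y":0,"z":-0.03,"turn":0}
    - {"x":0,"y":0,"z":-0.035,"turn":0}
    - {"x":0,"y":0,"z":-0.035,"turn":0}
    - {"x":0,"y":0,"z":-0.035,"turn":0}
    - {"x":0,"y":-0.02,"z":-0.02,"turn":0}
    - {"x":0,"y":-0.03,"z":0,"turn":0}

```text
time_s: 31.88
ee_pos: [0.4492, 0.3786, 0.2311]
tcp_rot: [-2.97, -1.014, -0.017]
contact_force: [1.0, 0.8, 0.4]
finger_gap: 0.548
```

Request:
play_rows:
  motion:
    - {"x":0,"y":-0.03,"z":0,"turn":0}
    - {"x":0,"y":-0.02,"z":0,"turn":0}
    - {"x":0,"y":0,"z":0,"turn":0}
    - {"x":0,"y":0,"z":0,"turn":0}

```text
time_s: 32.22
ee_pos: [0.4125, 0.4199, 0.2249]
tcp_rot: [-2.968, -1.031, -0.0]
contact_force: [0.7, -0.3, -0.6]
finger_gap: 0.548
```

```bash
python3 ov.py pics/s14.png; python3 - <<'E'
from workcell import *
import cv2,numpy as np
a=get_image("side")[130:340,140:400,::-1];b=get_image("scene")[130:270,150:430,::-1]
a=cv2.resize(a,(372,300));b=cv2.resize(b,(428,214));b=cv2.copyMakeBorder(b,0,86,0,0,0)
cv2.imwrite("pics/s15.png",np.hstack([a,b]))
E
```

```text
[ 0.7 -0.3 -0.6] 0.2249429967847379
```

View pics/s14.png

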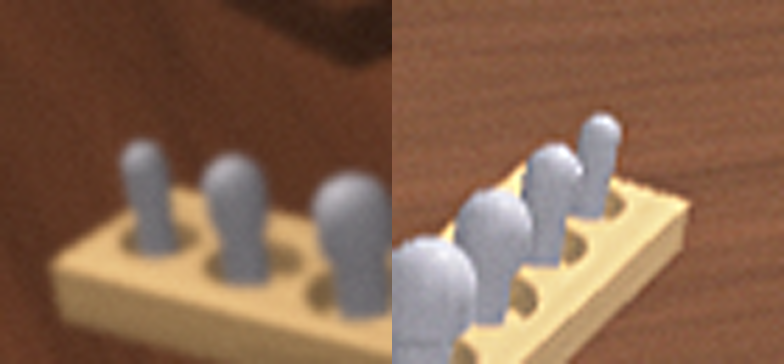

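View pics/s15.png

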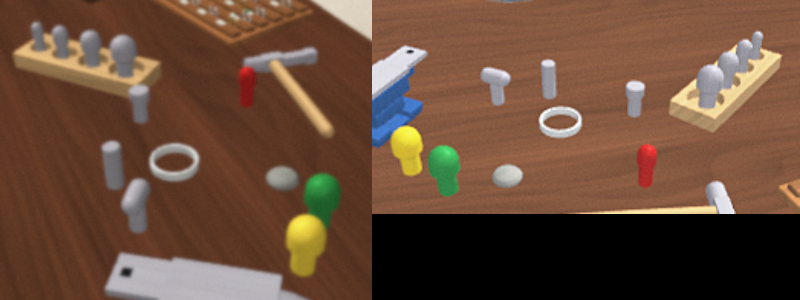

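All four punches stand in their wells, each in its own size. The look-alikes have not moved and the gripper is clear.

```bash
python3 -c "
from workcell import *
print(close_job())"
```

```text
the job is handed in; nothing more can be done
None
```

I stood the four round-headed punches in the punch block in the order asked: dome40, dome32, dome25, then dome18, from the widest well to the narrowest. Each was lowered until the force reading showed it touching the well floor (at most about 5.5 N) before I let go. The job was handed in at about 32 s.

**Last checks:** the final pictures from the scene and side cameras show all four upright in their graded wells. The flat, oblong and straight punches and the red, green and yellow look-alikes still stand in place. The gripper was clear of everything, with a contact force of about 1 N or less.

**What disagreed:**
- **Camera positions:** the cameras differed by 2–4 mm on most positions, so I used averages for the punches and nudged the block estimate by about 1 mm.
- **dome18:** it tilted roughly 8° in the grip. I shifted the placing point by about 3 mm before lowering it, and it stood upright after release.
- **dome40:** it stands slightly off the middle of its well, but inside it.

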